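# Tip the picture tiles out of their tray and press them in a stack

### The job

Take every freshly glued picture tile out of the grey tray (they lie flush, so press the edge at the thumb notch to tip each one up) and lay them one on another on the pressing board, pictures up, in a neat stack squared up and centred in the scribed outline, with each tile's length along the outline's length. Then stand the steel weight upright on the middle of the stack, and do not disturb the glue jar, cup or scissors.

Things in the scene. Friction and masses are not known exactly. Their poses are not given: they have to be found in the camera images.
- tile0_mid (a point): wooden picture tile, 66 long (its x) x 58 wide (its y) x 7 mm thick, 30 g, white top face (its +z) with a red poppy print; the point is its centre, half-way through the thickness. Starts lying in a tray pocket, face up, its x along the tray's x, top flush with the rim. All tiles are alike; some may be absent (None) in a given run
- tile1_mid (a point): wooden picture tile, 66 long (its x) x 58 wide (its y) x 7 mm thick, 30 g, white top face (its +z) with a red poppy print; the point is its centre, half-way through the thickness. Starts lying in a tray pocket, face up, its x along the tray's x, top flush with the rim. All tiles are alike; some may be absent (None) in a given run
- tile2_mid (a point): wooden picture tile, 66 long (its x) x 58 wide (its y) x 7 mm thick, 30 g, white top face (its +z) with a red poppy print; the point is its centre, half-way through the thickness. Starts lying in a tray pocket, face up, its x along the tray's x, top flush with the rim. All tiles are alike; some may be absent (None) in a given run
- tile3_mid (a point): wooden picture tile, 66 long (its x) x 58 wide (its y) x 7 mm thick, 30 g, white top face (its +z) with a red poppy print; the point is its centre, half-way through the thickness. Starts lying in a tray pocket, face up, its x along the tray's x, top flush with the rim. All tiles are alike; some may be absent (None) in a given run
- tray: fixed tray of smooth slippery grey plastic, 166 (x) x 140 (y) x 30 mm high, four pockets 2 x 2; origin under its centre. A tile's edge pressed down at the notch (-x) end with a few newtons, within 15 mm of that edge, goes into the well: the +x end tips up, and the tile stays tipped about 35 degrees when let go, its raised third wholly above the rim
- pocket0 (a point): centre of a pocket's mouth, at the tray's rim, 30 mm above the table; axes are the tray's. Pocket 68 (x) x 60 (y) x 7 mm deep: 1 mm round a tile, no room for fingers. Its floor ends 3 mm to the -x side of the centre; beyond that edge is a well 19 mm deeper. The rim has a thumb notch at the -x end, 34 mm wide, 8 mm deep in x
- pocket1 (a point): centre of a pocket's mouth, at the tray's rim, 30 mm above the table; axes are the tray's. Pocket 68 (x) x 60 (y) x 7 mm deep: 1 mm round a tile, no room for fingers. Its floor ends 3 mm to the -x side of the centre; beyond that edge is a well 19 mm deeper. The rim has a thumb notch at the -x end, 34 mm wide, 8 mm deep in x
- pocket2 (a point): centre of a pocket's mouth, at the tray's rim, 30 mm above the table; axes are the tray's. Pocket 68 (x) x 60 (y) x 7 mm deep: 1 mm round a tile, no room for fingers. Its floor ends 3 mm to the -x side of the centre; beyond that edge is a well 19 mm deeper. The rim has a thumb notch at the -x end, 34 mm wide, 8 mm deep in x
- pocket3 (a point): centre of a pocket's mouth, at the tray's rim, 30 mm above the table; axes are the tray's. Pocket 68 (x) x 60 (y) x 7 mm deep: 1 mm round a tile, no room for fingers. Its floor ends 3 mm to the -x side of the centre; beyond that edge is a well 19 mm deeper. The rim has a thumb notch at the -x end, 34 mm wide, 8 mm deep in x
- board_top (a point): centre of the upper face of the pressing board, a fixed wooden block 130 (x) x 100 (y) mm, upper face 18 mm above the table; a thin dark rectangle, 74 (x) x 66 (y) mm, is scribed round this centre to stack the tiles in (tile length along the board's x)
- weight_foot (a point): centre of the underside of the pressing weight: a dark steel disc 58 mm in diameter and 19 mm thick, about 0.45 kg, with a knob on a short neck on top; z is its axis, pointing to the knob
- weight_knob (a point): middle of the weight's knob, on its axis, 37 mm above the underside; the knob is a cylinder 24 mm in diameter from 28 to 46 mm above the underside; below it the neck is 17 mm in diameter
- jar: bystander: closed white glue jar, 54 mm in diameter, 75 mm high; origin under its centre
- cup: bystander: white plastic cup, 68 mm in diameter, 88 mm high; origin under its centre
- scissors: bystander: scissors lying flat, blue handles, 150 mm long; origin at the pivot
There are look-alikes about, which are no part of the job. Leave any green look-alike of the part that bears tile0_mid alone. Leave any red look-alike of the part that bears weight_foot alone.

How it is judged:
On the way, in this order (a step that is already met when the one before it is completed fails the run):
1. every tile lies level in the stack, centred on the pressing board (horizontal distance between each of tile0_mid, tile1_mid, tile2_mid, tile3_mid and board_top below 0.008 m and angle between the x axis of each of tile0_mid, tile1_mid, tile2_mid, tile3_mid and the x axis of board_top, either way round below 0.14 rad and angle between each of tile0_mid, tile1_mid, tile2_mid, tile3_mid's own z axis and vertical below 0.07 rad and height (world z) of each of tile0_mid, tile1_mid, tile2_mid, tile3_mid below 0.055 m), for 0.2 s.
2. the weight stands on the middle of the stack (horizontal distance between weight_foot and board_top below 0.01 m and angle between weight_foot's own z axis and vertical below 0.07 rad and z of weight_foot in the frame of tile0_mid above 0.002 m and z of weight_foot in the frame of tile1_mid above 0.002 m and z of weight_foot in the frame of tile2_mid above 0.002 m and z of weight_foot in the frame of tile3_mid above 0.002 m), for 0.2 s.
At the end, for the whole second after the job is handed in: every tile present lies picture up, level (4 degrees), in one stack on the board, centre within 8 mm of the board's centre, length within 8 degrees of the outline's; the weight stands upright (4 degrees) on top of them all, within 10 mm of the board's centre (all of step 1 and all of step 2); the robot touches nothing.
It fails at once if the jar is pushed more than 30 mm or tipped over (distance of jar from where it was at the start of the episode above 0.03 m or angle between jar's own z axis and vertical above 0.5 rad).
It fails at once if the cup is pushed more than 30 mm or tipped over (distance of cup from where it was at the start of the episode above 0.03 m or angle between cup's own z axis and vertical above 0.5 rad).
It fails at once if the scissors is pushed more than 30 mm or tipped over (distance of scissors from where it was at the start of the episode above 0.03 m or angle between scissors's own z axis and vertical above 0.5 rad).
Of tile0, tile1, tile2, tile3 only 3 to 4 are there at a start; the rules pass over those that are not, and their reading is None.
At some moment in a run one of weight may be knocked a few centimetres aside while the robot is not near it.
Once in a run the grip may slacken for a moment while it holds something.
It also fails if it takes over 208 s, if anything falls off the work surface, if the arm or the gripper's body presses on something with over 40 N, if the wrist force passes 120 N, or if a joint passes its speed limit or range.

### The arm

A 6-joint arm with a two-finger parallel gripper is mounted at the origin on the work surface. World frame = base frame: x ahead of the robot, y to its left, z up, the work surface at z = 0. Lengths are in m, angles in rad, forces in N, time in s.
With the tool pointing down it reaches from about 0.35 to 0.775 m from the base axis. Payload 5.5 kg.
Tool frame: the origin (TCP) lies at the very end of the fingers, on their centre line; the grasp point (between the pads) lies hold_point_z behind it (hold_point_z is the distance from the TCP to the grasp point, in m); x points along the fingers, y is the direction in which the jaws open and shut, and the axes are right-handed (so a half turn about x gives the same grasp; the last joint's range is limited). The gripper opens to 85 mm and grips with 20 to 120 N. Pads are 22 mm wide; open, the fingers measure 114 mm over their backs; the gripper's body (76 mm by 85 mm) begins 54 mm behind the grasp point. The pads swing forward as they close: fully open they stand 13 mm farther back than shut.
Start: joints at [-1.47, 0.313, 0.046, 1.304, 0, 1.431], TCP at [0.137, -0.558, 0.199] pointing down, gripper open.
Joint ranges: [-2.76, 2.76], [-0.86, 1.69], [-1.03, 1.26], [-2.2, 2.34], [-1.47, 1.5], [-3.14, 3.14]. Speed limits (rad/s): [2.57, 2.57, 3.14, 3.14, 3.14, 3.14].

### API

Orientations are given as a unit quaternion [w, x, y, z].
In Python, from workcell import * gives the robot as it stands. The module is installed in compiled form; this text tells all that it offers.
- The arm moves only by the tool step_arm, never from a script. Its argument "targets" is a list of rows, each a list of 3 entries, a list of its own where there are three numbers: the turn, a rotation vector about the tool's x, y, z in degrees, then the shift along the tool's x, y, z in cm, then the finger opening in cm, from 0 to 8.54. A call has exactly 10 rows; each row shifts and turns the commanded pose from where the row before left it, along the tool's axes as they then stand; what a row does not reach is not made up. A row lasts 1/10 s, in which the tool goes at most 50 mm and 8.59 degrees, less where a joint would pass 70% of its speed; a pose out of reach is approached as far as the arm can. A call with a gripper value outside its range is refused whole. The fingers move at their own pace and stop on an object; "force" is the grip in N (left out, the last holds). Time passes only in rows, so rows that do not move let the fingers close, or fill a call up. It gives the time, the measured TCP pose, the force and the opening at its end, in the units of the state.
- get_state(): the state, without advancing time (a new reading comes with each control period).
- read_camera(name): name is "scene" or "top"; returns the picture (400x640x3 uint8, red, green, blue); there is no depth.
- camera_model(name): a dict with "fx", "fy", "cx", "cy" (pixels), "xyz" and "rotation" of the camera in the world. Camera axes: x right, y down, z forward; pixel columns grow to the right and rows downward; lengths in m; the calibration is good to about 2 mm. A picture is of the moment at which its call begins. camera_model takes no time and is no camera call.
- hand_in(): hands the job in, once; it reports no verdict.
Trained networks look in the newest picture that a camera, given by its name, has taken for a name from the list of things; names that differ only in an ending like _2 or _b are one class to them, and where a whole thing is asked for, a point or a joint stands for the part that bears it (a point fixed in the world has none). Each returns a list of dicts, best first, with "p" (0 to 1); they miss things now and then, are a little off and sometimes report something else, mostly with a low value. They report only what shows in the picture. A call takes as long as a camera call. They do not tell look-alikes from the thing itself.
- find_in(camera, label): "extent" ([left, top, width, height] in pixels, round what is visible of it).
- silhouettes(camera, label): "mask" (400x640 bool, what is visible of it) and "extent" ([left, top, width, height] in pixels, round what is visible of it).
The state is a dict: "clock": time; "joint_pos": joint angles; "qvel": joint speeds; "tau": joint torques, N m; "tcp_pos": TCP position; "orientation": TCP orientation; "wrist_force": force on the tool from outside, world axes, zero at the start; "ft_torque": the same for the moment, N m; "finger_gap": finger opening in m.
Only numpy, scipy, OpenCV 4.12 (cv2) and the standard library are available. Lean on these libraries where they do the work, as an engineer would, in place of code of your own. Each camera call takes 0.05 s, during which the arm holds its last target.

## Working session

There is one attempt and no reset: what is moved stays moved. The work goes in short steps, Python scripts to look and compute and a tool call to move; the robot and the scene stay as the last step left them, time stands still between calls to the robot, and variables do not carry over. Pictures are saved under pics/ and viewed, and the job is handed in when it is done.

Besides the shell and the picture viewer there is one more tool, called after "Call:" as name(argument=value, ...), one argument or row to a line, values as JSON. step_arm: Moves the arm, as the interface text tells. Its arguments: {"type":"object","properties":{"targets":{"type":"array","items":{"type":"array"}},"force":{"type":"number"}},"required":["targets"]}

```bash
mkdir -p pics; cat > h.py <<'E'
from workcell import *
import numpy as np, cv2
from scipy.spatial.transform import Rotation as R
def snap(cam,name,crop=None,scale=1):
    im=read_camera(cam); im=np.asarray(im)[:,:,::-1].copy()
    if crop: 
        x,y,w,h=crop; im=im[y:y+h,x:x+w]
    if scale!=1: im=cv2.resize(im,None,fx=scale,fy=scale,interpolation=cv2.INTER_CUBIC)
    cv2.imwrite('pics/'+name+'.png',im)
def cam(c):
    m=camera_model(c); Rm=np.array(m['rotation'],float)
    if Rm.shape!=(3,3):
        Rm=R.from_quat(np.r_[Rm[1:],Rm[0]]).as_matrix()
    return m,Rm,np.array(m['xyz'])
def ray(c,u,v,z):
    m,Rm,o=cam(c); d=Rm@np.array([(u-m['cx'])/m['fx'],(v-m['cy'])/m['fy'],1.])
    return o+d*(z-o[2])/d[2]
def proj(c,p):
    m,Rm,o=cam(c); q=Rm.T@(np.array(p)-o); return np.array([m['fx']*q[0]/q[2]+m['cx'],m['fy']*q[1]/q[2]+m['cy']])
def tool():
    s=get_state(); q=s['orientation']; return np.array(s['tcp_pos']),R.from_quat([q[1],q[2],q[3],q[0]]).as_matrix(),s
E
python3 - <<'E'
from h import *
print(get_state()); print(camera_model('top')); print(camera_model('scene'))
snap('top','t0'); snap('scene','s0')
for n in ['tile0_mid','weight_foot','tray','jar','cup','scissors']:
    print(n,[(round(d['p'],2),d['extent']) for d in find_in('top',n)])
p,r,s=tool(); print(r)
E
```

```text
{'clock': 0.0, 'joint_pos': array([-1.46959856e+00,  3.14016680e-01,  4.49867767e-02,  1.30358816e+00,
        1.85544755e-05,  1.43117473e+00]), 'qvel': array([-0.00030075, -0.00058345, -0.00064484, -0.00068087, -0.00137046,
        0.00143945]), 'tau': array([-3.08048448e-04, -4.80624855e+01,  2.98533136e+01,  1.93052553e-02,
       -1.19067636e-04, -1.83391001e-05]), 'tcp_pos': array([ 0.13706421, -0.55784938,  0.19840284]), 'orientation': array([ 0.08429304,  0.70200562,  0.08558071, -0.70196776]), 'wrist_force': array([-0.30716197, -0.3250155 ,  0.13341656]), 'ft_torque': array([ 0.03256689, -0.00861702, -0.00667676]), 'finger_gap': 0.08562321891700836}
{'fx': 428.8207668718201, 'fy': 428.8207668718201, 'cx': 327.32058749391274, 'cy': 197.2261553331874, 'xyz': array([ 0.52303205, -0.01762602,  0.95169217]), 'rotation': array([-0.02725802,  0.71232548, -0.70065149,  0.03060884])}
{'fx': 432.2233001797291, 'fy': 432.2233001797291, 'cx': 313.55203646863487, 'cy': 200.22792420160067, 'xyz': array([ 0.97943169, -0.51184569,  0.64460628]), 'rotation': array([-0.38482531,  0.86379194,  0.29460046, -0.13778078])}
tile0_mid [(0.94, [175.0, 270.7, 41.8, 37.9]), (0.87, [250.7, 284.0, 35.5, 41.0]), (0.7, [204.9, 211.8, 32.7, 38.1])]
weight_foot [(0.97, [342.8, 277.3, 30.0, 30.0]), (0.82, [293.1, 246.6, 30.1, 25.0])]
tray [(0.69, [173.5, 167.9, 81.8, 87.2])]
jar [(0.73, [269.2, 96.2, 28.4, 33.3])]
cup [(0.66, [345.2, 83.5, 33.1, 43.8])]
scissors [(0.97, [309.5, 118.7, 26.2, 68.9])]
[[-2.02071922e-05  2.38460488e-01 -9.71152200e-01]
 [ 1.95392009e-04 -9.71152181e-01 -2.38460487e-01]
 [-9.99999981e-01 -1.94573996e-04 -2.69690149e-05]]
```

View pics/t0.png

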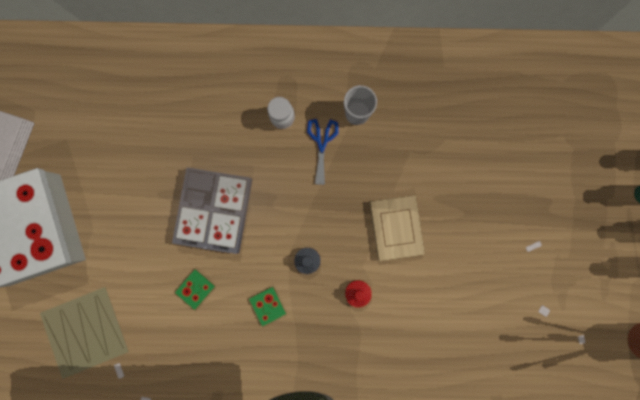

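View pics/s0.png

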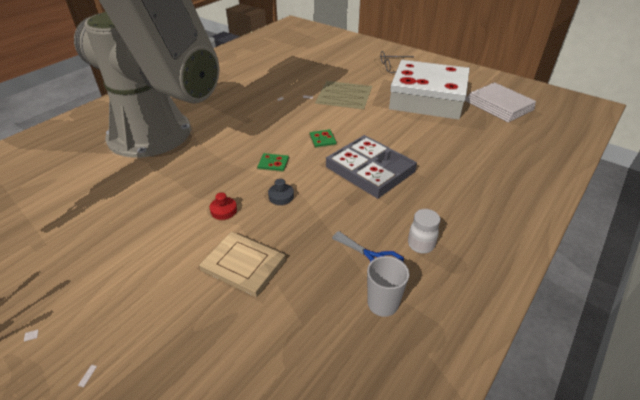

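The top view shows the tray at (212,210) with three white tiles and its upper-left pocket empty. The board is at (397,228), the dark weight at (307,260), the red decoy at (358,294) and the green decoys at (195,289) and (267,306). I'll zoom in on the tray and board.

```bash
python3 - <<'E'
from h import *
im=np.asarray(read_camera('top'))[:,:,::-1].copy()
cv2.imwrite('pics/raw_top.png',im)
a=cv2.resize(im[160:260,165:260],None,fx=6,fy=6,interpolation=cv2.INTER_CUBIC)
cv2.imwrite('pics/tray.png',a)
b=cv2.resize(im[190:310,280:430],None,fx=5,fy=5,interpolation=cv2.INTER_CUBIC)
cv2.imwrite('pics/board.png',b)
for u,v in [(212,210),(397,228),(307,260)]: print(ray('top',u,v,0.03))
m,Rm,o=cam('top');print(Rm)
E
```

```text
[0.56700608 0.225875   0.03      ]
[ 0.53493814 -0.17196455  0.03      ]
[0.46378908 0.01972002 0.03      ]
[[ 0.01630117 -0.99651514  0.08180365]
 [-0.99985249 -0.01668897 -0.00405909]
 [ 0.00541017 -0.08172542 -0.9966402 ]]
```

View pics/tray.png

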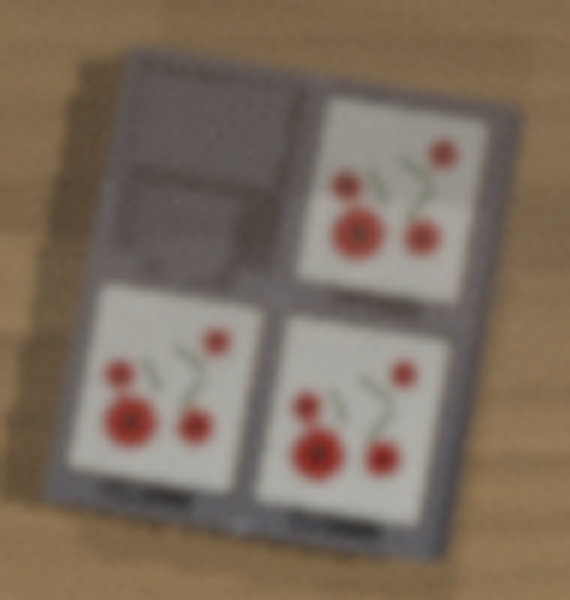

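View pics/board.png

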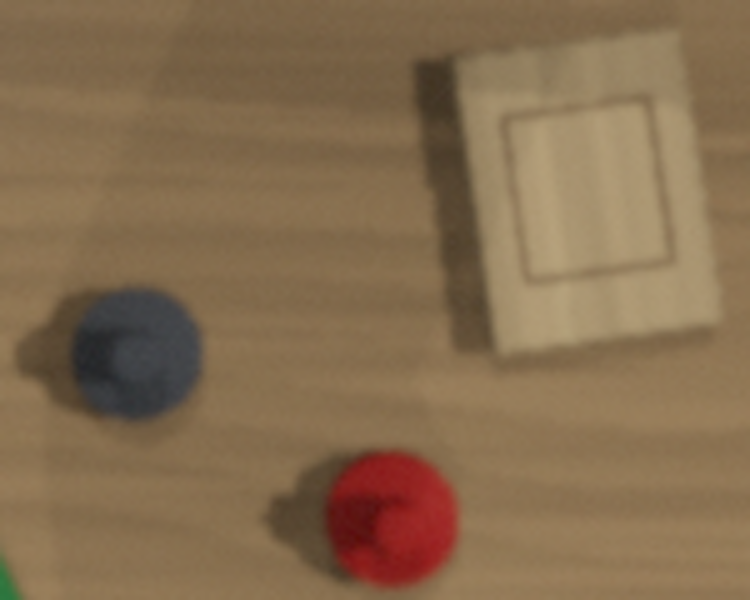

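```bash
cat > fit.py <<'E'
from h import *
im=cv2.imread('pics/raw_top.png')
def corners(poly,z): return np.array([ray('top',u,v,z)[:2] for u,v in poly])
Z=lambda off,s,pts:[(p[0]/s+off[0]-.5+.5/s,p[1]/s+off[1]-.5+.5/s) for p in pts]
off=(165,160)
tr=corners(Z(off,6,[(128,48),(525,108),(440,560),(40,500)]),.03)
T={'A':[(328,97),(490,120),(460,304),(297,274)],'B':[(97,285),(263,306),(236,494),(68,466)],'C':[(285,316),(449,340),(419,526),(255,498)]}
def rep(n,c):
    ctr=c.mean(0); dx=(c[0]-c[3]+c[1]-c[2])/2; dy=(c[0]-c[1]+c[3]-c[2])/2
    print(n,ctr.round(4),'x len',np.linalg.norm(dx).round(4),'yaw',np.degrees(np.arctan2(dx[1],dx[0])).round(2),'y len',np.linalg.norm(dy).round(4),'yaw',np.degrees(np.arctan2(-dy[0],dy[1])).round(2))
rep('tray',tr)
for k in T: rep(k,corners(Z(off,6,T[k]),.03))
ob=(280,190)
rep('board',corners(Z(ob,5,[(456,58),(680,32),(720,322),(498,355)]),.018))
rep('scribe',corners(Z(ob,5,[(502,117),(651,97),(674,261),(528,282)]),.018))
print('weight disc',ray('top',280+137/5-.4,190+353/5-.4,.019))
E
python3 fit.py
```

```text
tray [0.5671 0.2262] x len 0.1643 yaw -8.65 y len 0.1445 yaw -7.61
A [0.605  0.1881] x len 0.0659 yaw -7.58 y len 0.0593 yaw -8.32
B [0.536  0.2669] x len 0.0663 yaw -6.25 y len 0.0604 yaw -7.37
C [0.5256 0.2002] x len 0.0661 yaw -7.23 y len 0.0593 yaw -8.03
board [ 0.5356 -0.1746] x len 0.1283 yaw 8.16 y len 0.0981 yaw 8.43
scribe [ 0.5364 -0.1747] x len 0.072 yaw 8.68 y len 0.0649 yaw 8.81
weight disc [0.46265464 0.0201571  0.019     ]
```

```bash
cat > plan.py <<'E'
from h import *
def desired(yawy,tilt=0):
    # tool y horizontal at azimuth yawy(deg); tool x = down, tilted by 'tilt' deg about tool y (fingers lean toward -tool z => +tray x)
    a=np.radians(yawy); y=np.array([np.cos(a),np.sin(a),0]); x=np.array([0,0,-1.]); z=np.cross(x,y)
    M=np.stack([x,y,z],1); return M@R.from_euler('y',tilt,degrees=True).as_matrix()
def plan(wps,start=None):
    """wps: list of (pos, Rdes or None): shift first in tool axes then turn"""
    p,r,s=tool()
    if start is not None: p,r=start
    for w,rd in wps:
        d=r.T@(np.array(w)-p)*100
        line=f'shift cm {d.round(2)} norm {np.linalg.norm(d):.2f}'
        if rd is not None:
            t=R.from_matrix(r.T@rd).as_rotvec(degrees=True); line+=f' turn deg {t.round(2)}'; r=rd
        p=np.array(w); print(line)
def st():
    p,r,s=tool(); print('t',round(s['clock'],2),'tcp',p.round(4),'F',np.round(s['wrist_force'],1),'gap',round(s['finger_gap'],4),'x',r[:,0].round(3),'y',r[:,1].round(3))
TY=-98.5; BY=-81.4
tex=np.array([np.cos(np.radians(-8.5)),np.sin(np.radians(-8.5)),0]); tey=np.array([-tex[1],tex[0],0])
tiles={'A':np.array([.605,.1881,.03]),'B':np.array([.5365,.2669,.03]),'C':np.array([.5256,.2002,.03])}
board=np.array([.536,-.1746,.018])
def tp(k,x,y,z): return tiles[k]+tex*x+tey*y+np.array([0,0,z])
E
python3 - <<'E'
from plan import *
print(desired(TY,35))
a=tp('A',-.027,0,.04); print(a)
plan([((.45,-.17,.2),None),((.52,.2,.2),desired(TY)),(a,None)])
E
```

```text
[[ 0.56727619 -0.14780941 -0.81015437]
 [-0.08478    -0.98901586  0.12107838]
 [-0.81915204  0.         -0.57357644]]
[0.57829657 0.19209085 0.07      ]
shift cm [ -0.07 -30.26 -39.65] norm 49.88
shift cm [  0.   -34.26 -15.62] norm 37.66 turn deg [22.3  0.   0. ]
shift cm [13.   -0.08 -5.88] norm 14.27
```

Call:
step_arm(
  targets=[
    [[0, 0, 0], [0, -3.03, -3.96], 0],
    [[0, 0, 0], [0, -3.03, -3.96], 0],
    [[0, 0, 0], [0, -3.03, -3.96], 0],
    [[0, 0, 0], [0, -3.03, -3.96], 0],
    [[0, 0, 0], [0, -3.03, -3.96], 0],
    [[0, 0, 0], [0, -3.03, -3.96], 0],
    [[0, 0, 0], [0, -3.03, -3.96], 0],
    [[0, 0, 0], [0, -3.03, -3.96], 0],
    [[0, 0, 0], [0, -3.03, -3.96], 0],
    [[0, 0, 0], [0, -3.03, -3.96], 0],
  ],
  force=40,
)

```text
clock: 1.45
tcp_pos: [0.4505, -0.168, 0.1997]
orientation: [0.085, 0.702, 0.085, -0.702]
wrist_force: [1.0, -1.9, 0.3]
finger_gap: 0.0002
```

```bash
python3 -c "
from plan import *
st(); plan([((.57,.192,.2),desired(TY)),(tp('A',-.027,0,.03),None)])"
```

```text
t 1.45 tcp [ 0.4505 -0.168   0.1997] F [ 1.  -1.9  0.3] gap 0.0002 x [ 0.001 -0.001 -1.   ] y [ 0.238 -0.971  0.001]
shift cm [ -0.05 -32.12 -20.19] norm 37.93 turn deg [22.29 -0.05 -0.04]
shift cm [14.   -0.13 -0.82] norm 14.02
```

Call:
step_arm(
  targets=[
    [[0, 0, 0], [0, -4.01, -2.52], 0],
    [[0, 0, 0], [0, -4.01, -2.52], 0],
    [[0, 0, 0], [0, -4.01, -2.52], 0],
    [[0, 0, 0], [0, -4.01, -2.52], 0],
    [[0, 0, 0], [0, -4.01, -2.52], 0],
    [[0, 0, 0], [0, -4.01, -2.52], 0],
    [[0, 0, 0], [0, -4.01, -2.52], 0],
    [[0, 0, 0], [0, -4.01, -2.52], 0],
    [[7.5, 0, 0], [0, 0, 0], 0],
    [[7.5, 0, 0], [0, 0, 0], 0],
  ],
)

```text
clock: 2.45
tcp_pos: [0.574, 0.1398, 0.1986]
orientation: [-0.012, -0.705, -0.044, 0.708]
wrist_force: [0.7, -0.7, 0.2]
finger_gap: -0.0002
```

Call:
step_arm(
  targets=[
    [[7.3, 0, 0], [0, 0, 0], 0],
    [[0, 0, 0], [4.0, 0, 0], 0],
    [[0, 0, 0], [4.0, 0, 0], 0],
    [[0, 0, 0], [3.0, 0, 0], 0],
    [[0, 0, 0], [2.0, 0, 0], 0],
    [[0, 0, 0], [0, 0, 0], 0],
    [[0, 0, 0], [0, 0, 0], 0],
    [[0, 0, 0], [0, 0, 0], 0],
    [[0, 0, 0], [0, 0, 0], 0],
    [[0, 0, 0], [0, 0, 0], 0],
  ],
)

```text
clock: 3.45
tcp_pos: [0.5734, 0.1077, 0.071]
orientation: [0.024, -0.704, -0.028, 0.709]
wrist_force: [0.0, 0.0, 0.1]
finger_gap: -0.0003
```

```bash
python3 -c "
from plan import *
st(); plan([(tp('A',-.027,0,.01),desired(TY))])
snap('top','t1',(130,130,190,150),4); snap('scene','s1',(280,80,190,150),4)
print(proj('top',tp('A',-.027,0,.04)))"
```

```text
t 3.45 tcp [0.5734 0.1077 0.071 ] F [0.  0.  0.1] gap -0.0003 x [-0.008  0.074 -0.997] y [ 0.006 -0.997 -0.074]
shift cm [ 3.72 -8.18 -0.56] norm 9.00 turn deg [8.84 0.75 4.22]
[223.53891396 203.77936835]
```

View pics/s1.png

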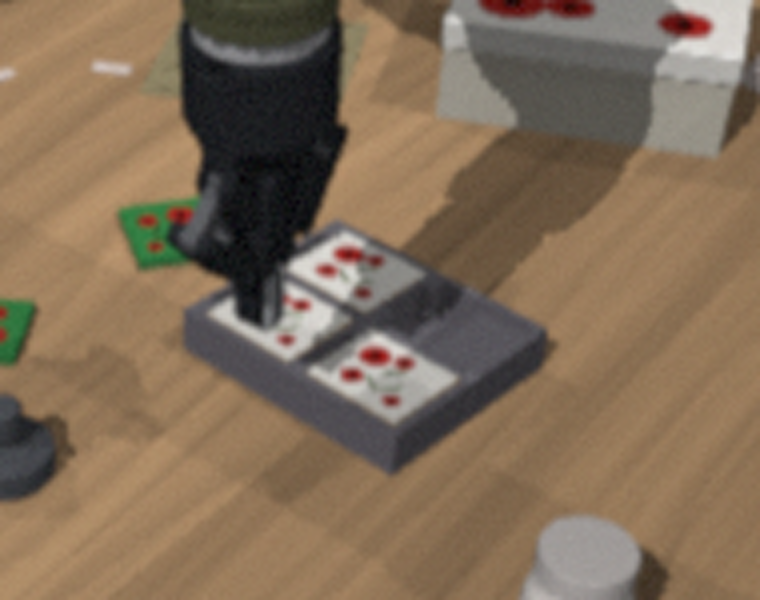

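View pics/t1.png

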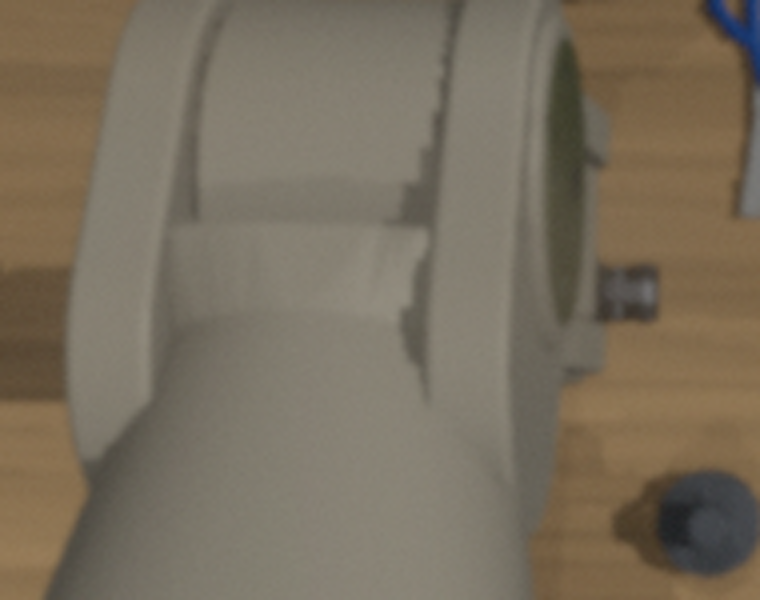

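```bash
python3 -c "
from plan import *
plan([(tp('A',-.027,0,.03),desired(TY))])"
```

```text
shift cm [ 1.67 -8.33 -0.59] norm 8.52 turn deg [8.84 0.8  4.21]
```

Call:
step_arm(
  targets=[
    [[0, 0, 0], [0.4, -2.08, -0.15], 0],
    [[0, 0, 0], [0.4, -2.08, -0.15], 0],
    [[0, 0, 0], [0.4, -2.08, -0.15], 0],
    [[0, 0, 0], [0.4, -2.08, -0.15], 0],
    [[2.95, 0.27, 1.4], [0, 0, 0], 0],
    [[2.95, 0.27, 1.4], [0, 0, 0], 0],
    [[2.95, 0.27, 1.4], [0, 0, 0], 0],
    [[0, 0, 0], [0, 0, 0], 0],
    [[0, 0, 0], [0, 0, 0], 0],
    [[0, 0, 0], [0, 0, 0], 0],
  ],
)

```text
clock: 4.55
tcp_pos: [0.5781, 0.1035, 0.0613]
orientation: [0.026, -0.704, -0.026, 0.71]
wrist_force: [0.3, 0.2, 0.5]
finger_gap: -0.0002
```

```bash
python3 -c "
from plan import *
st(); plan([(tp('A',-.027,0,.005),desired(TY))])
snap('scene','s2',(280,80,190,150),4)"
```

```text
t 4.55 tcp [0.5781 0.1035 0.0613] F [0.3 0.2 0.5] gap -0.0002 x [-0.009  0.073 -0.997] y [-0.001 -0.997 -0.073]
shift cm [ 3.27 -8.64 -0.04] norm 9.24 turn deg [8.47 0.81 4.13]
```

View pics/s2.png

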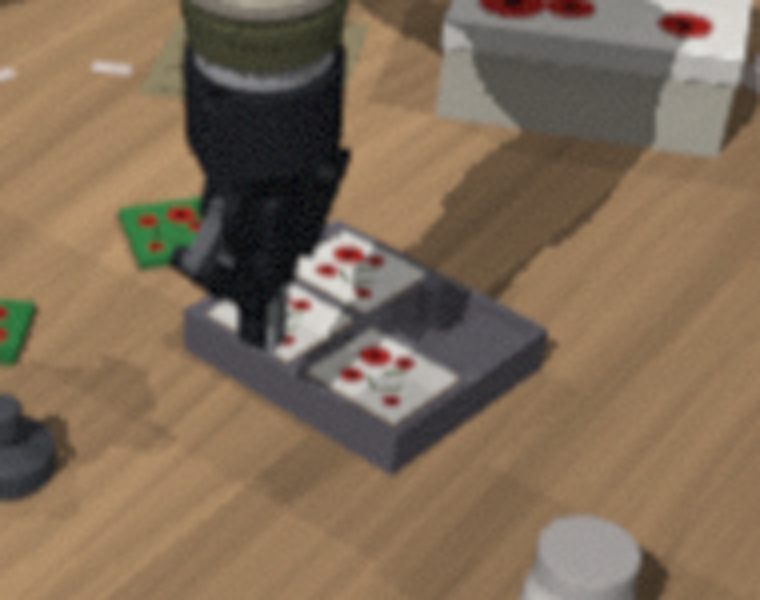

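```bash
python3 -c "
from plan import *
p,r,s=tool(); print(s['joint_pos'].round(3))"
```

```text
[-1.000e-03  4.130e-01 -1.600e-01  1.007e+00  7.300e-02  3.141e+00]
```

Call:
step_arm(
  targets=[
    [[0, 0, 0], [-3, 0, 0], 0],
    [[-8.5, 0, 0], [0, 0, 0], 0],
    [[-8.5, 0, 0], [0, 0, 0], 0],
    [[-8.5, 0, 0], [0, 0, 0], 0],
    [[-8.5, 0, 0], [0, 0, 0], 0],
    [[-8.5, 0, 0], [0, 0, 0], 0],
    [[-8.5, 0, 0], [0, 0, 0], 0],
    [[-8.5, 0, 0], [0, 0, 0], 0],
    [[-8.5, 0, 0], [0, 0, 0], 0],
    [[-8.5, 0, 0], [0, 0, 0], 0],
  ],
)

```text
clock: 5.6
tcp_pos: [0.5783, 0.1021, 0.0911]
orientation: [0.417, 0.567, 0.462, -0.54]
wrist_force: [0.6, 0.4, -0.0]
finger_gap: -0.0001
```

Call:
step_arm(
  targets=[
    [[-8.5, 0, 0], [0, 0, 0], 0],
    [[-8.5, 0, 0], [0, 0, 0], 0],
    [[-8.5, 0, 0], [0, 0, 0], 0],
    [[-8.5, 0, 0], [0, 0, 0], 0],
    [[-8.5, 0, 0], [0, 0, 0], 0],
    [[-8.5, 0, 0], [0, 0, 0], 0],
    [[-8.5, 0, 0], [0, 0, 0], 0],
    [[-8.5, 0, 0], [0, 0, 0], 0],
    [[-8.5, 0, 0], [0, 0, 0], 0],
    [[0, 0, 0], [0, 0, 0], 0],
  ],
)

```text
clock: 6.6
tcp_pos: [0.5783, 0.102, 0.0911]
orientation: [0.678, 0.189, 0.696, -0.14]
wrist_force: [-0.9, -0.1, -0.2]
finger_gap: 0.0003
```

```bash
sed -i "s/^TY=.*/TY=81.5; BY=98.6/; s/R.from_euler('y',tilt/R.from_euler('y',-tilt/" plan.py; python3 -c "
from plan import *
st(); print(get_state()['joint_pos'].round(3),desired(TY,35)[:,0]); plan([(tp('A',-.027,0,.04),desired(TY))])"
```

```text
t 6.6 tcp [0.5783 0.102  0.0911] F [-0.9 -0.1 -0.2] gap 0.0003 x [-0.009  0.073 -0.997] y [0.453 0.889 0.061]
[-0.004  0.39  -0.116  1.074  0.073  0.466] [ 0.56727619 -0.08478    -0.81915204]
shift cm [ 2.76  7.88 -3.98] norm 9.25 turn deg [-18.43  -1.76  -3.83]
```

Call:
step_arm(
  targets=[
    [[0, 0, 0], [0.69, 1.97, -1.0], 0],
    [[0, 0, 0], [0.69, 1.97, -1.0], 0],
    [[0, 0, 0], [0.69, 1.97, -1.0], 0],
    [[0, 0, 0], [0.69, 1.97, -1.0], 0],
    [[-6.14, -0.58, -1.28], [0, 0, 0], 0],
    [[-6.14, -0.58, -1.28], [0, 0, 0], 0],
    [[-6.14, -0.58, -1.28], [0, 0, 0], 0],
    [[0, 0, 0], [0, 0, 0], 0],
    [[0, 0, 0], [0, 0, 0], 0],
    [[0, 0, 0], [0, 0, 0], 0],
  ],
)

```text
clock: 7.6
tcp_pos: [0.5783, 0.1917, 0.07]
orientation: [0.705, 0.054, 0.705, -0.054]
wrist_force: [0.3, 0.1, -0.2]
finger_gap: 0.0001
```

```bash
python3 -c "
from plan import *
st(); plan([(tp('A',-.027,0,.003),desired(TY))])
snap('scene','s3',(280,80,190,150),4)"
```

```text
t 7.6 tcp [0.5783 0.1917 0.07  ] F [ 0.3  0.1 -0.2] gap 0.0001 x [-0.001  0.    -1.   ] y [0.152 0.988 0.   ]
shift cm [ 3.7   0.04 -0.  ] norm 3.70 turn deg [-0.24 -0.03 -0.01]
```

View pics/s3.png

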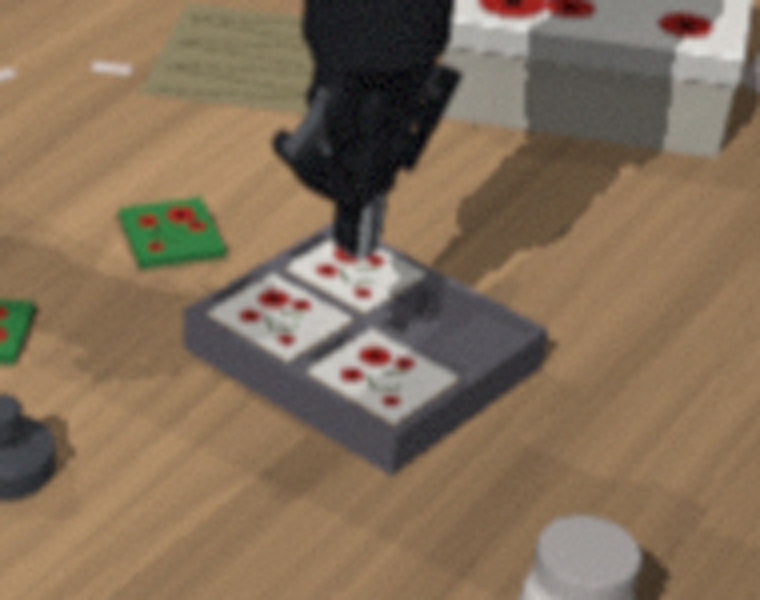

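```bash
python3 -c "
from plan import *
p,r,s=tool()
z=lambda q:((np.array(q)-[280,80])*4).round(0)
print('tcp',z(proj('scene',p)),'press pt',z(proj('scene',tp('A',-.027,0,0))))
for k in tiles: print(k,[z(proj('scene',tp(k,a*.033,b*.029,0))) for a,b in((1,1),(1,-1),(-1,-1),(-1,1))])"
```

```text
tcp [351. 294.] press pt [346. 350.]
A [array([459., 374.]), array([394., 419.]), array([305., 367.]), array([371., 324.])]
B [array([427., 269.]), array([365., 308.]), array([284., 263.]), array([346., 227.])]
C [array([353., 314.]), array([287., 356.]), array([206., 308.]), array([272., 269.])]
```

```bash
python3 -c "
from plan import *
im=np.asarray(read_camera('scene'))[:,:,::-1].copy()
p,r,s=tool();st()
c=im[95:195,330:430]; c=cv2.resize(c,None,fx=6,fy=6,interpolation=cv2.INTER_CUBIC); c=cv2.convertScaleAbs(c,alpha=1.6,beta=20)
q=(proj('scene',p)-[330,95])*6; cv2.circle(c,tuple(int(a) for a in q),4,(255,0,0),2)
cv2.imwrite('pics/s4.png',c)"
```

```text
t 7.7 tcp [0.5783 0.1915 0.07  ] F [ 0.6  0.  -0.6] gap -0.0002 x [-0.001  0.    -1.   ] y [0.151 0.989 0.   ]
```

View pics/s4.png

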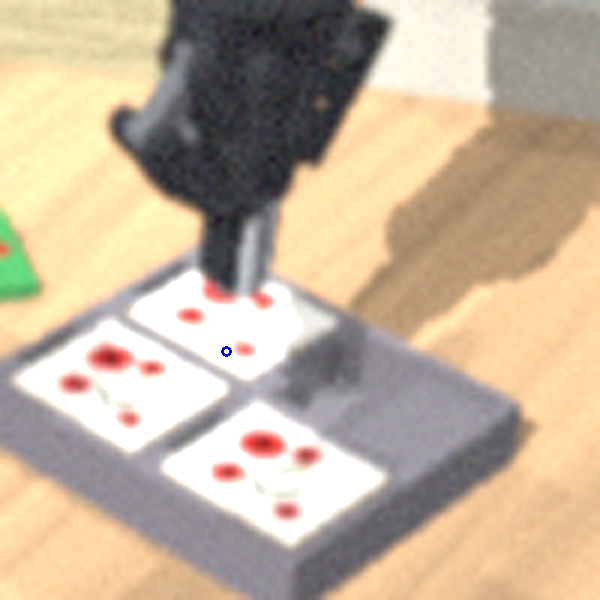

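```bash
python3 -c "
from plan import *
for z in(.05,.07,.08,.1): print(ray('scene',330+235/6,95+290/6,z))
m,Rm,o=cam('scene');print(Rm)
for n,p in [('base',(0,0,0)),('board',board)]: print(n,proj('scene',p))
snap('scene','s5')
snap('top','t5')
"
```

```text
[0.54442531 0.2535434  0.05      ]
[0.55905705 0.227799   0.07      ]
[0.56637292 0.2149268  0.08      ]
[0.58100467 0.1891824  0.1       ]
[[ 0.78845405  0.40290393 -0.46476729]
 [ 0.61499007 -0.5302401   0.58363743]
 [-0.01128844 -0.74599856 -0.66585188]]
base [149.09443866 132.59254597]
board [242.32751229 258.18057306]
```

View pics/s5.png

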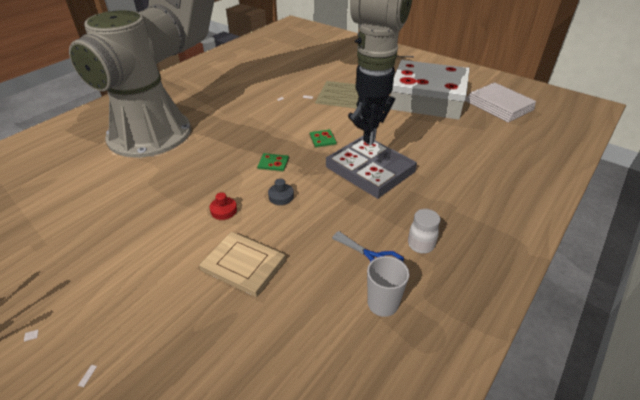

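View pics/t5.png

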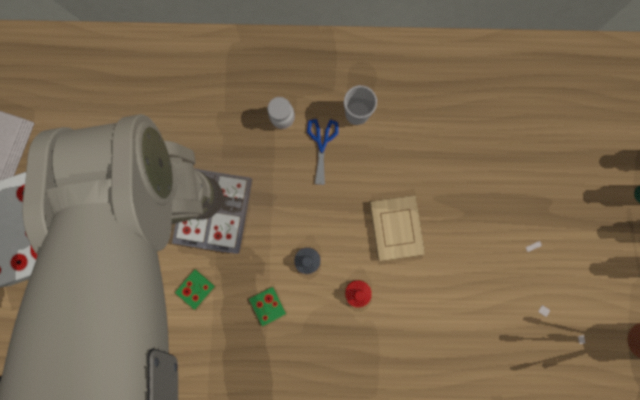

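Call:
step_arm(
  targets=[
    [[0, 0, 0], [1.0, 0, 0], 0],
    [[0, 0, 0], [1.0, 0, 0], 0],
    [[0, 0, 0], [1.0, 0, 0], 0],
    [[0, 0, 0], [0.4, 0, 0], 0],
    [[0, 0, 0], [0, 0, 0], 0],
    [[0, 0, 0], [0, 0, 0], 0],
    [[0, 0, 0], [0, 0, 0], 0],
    [[0, 0, 0], [0, 0, 0], 0],
    [[0, 0, 0], [0, 0, 0], 0],
    [[0, 0, 0], [0, 0, 0], 0],
  ],
)

```text
clock: 8.8
tcp_pos: [0.5784, 0.1918, 0.0363]
orientation: [0.705, 0.053, 0.705, -0.053]
wrist_force: [0.8, -1.0, 0.3]
finger_gap: 0.0
```

```bash
cat > look.py <<'E'
from plan import *
import sys
im=np.asarray(read_camera('scene'))[:,:,::-1].copy()
p,r,s=tool();st()
x0,y0,w,h,f=[int(a) for a in sys.argv[2:7]] if len(sys.argv)>2 else (330,95,100,100,6)
c=im[y0:y0+h,x0:x0+w]; c=cv2.resize(c,None,fx=f,fy=f,interpolation=cv2.INTER_CUBIC); c=cv2.convertScaleAbs(c,alpha=1.3,beta=20)
q=(proj('scene',p)-[x0,y0])*f; cv2.circle(c,tuple(int(a) for a in q),4,(255,0,0),2)
cv2.imwrite('pics/%s.png'%sys.argv[1],c)
E
python3 look.py s6
```

```text
t 8.85 tcp [0.5783 0.1918 0.0362] F [ 0.1  0.2 -0. ] gap 0.0001 x [-0. -0. -1.] y [ 0.149  0.989 -0.   ]
```

View pics/s6.png

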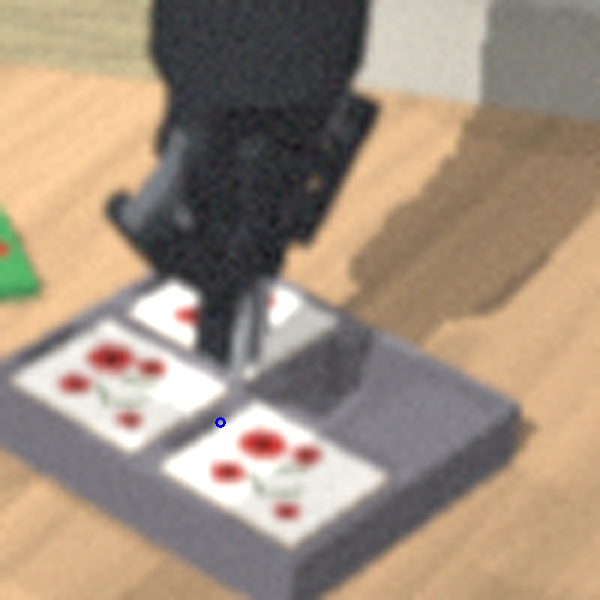

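Call:
step_arm(
  targets=[
    [[0, 0, 0], [0.3, 0, 0], 0],
    [[0, 0, 0], [0.3, 0, 0], 0],
    [[0, 0, 0], [0, 0, 0], 0],
    [[0, 0, 0], [0, 0, 0], 0],
    [[0, 0, 0], [0, 0, 0], 0],
    [[0, 0, 0], [0, 0, 0], 0],
    [[0, 0, 0], [0, 0, 0], 0],
    [[0, 0, 0], [0, 0, 0], 0],
    [[0, 0, 0], [0, 0, 0], 0],
    [[0, 0, 0], [0, 0, 0], 0],
  ],
)

```text
clock: 9.85
tcp_pos: [0.5782, 0.1918, 0.03]
orientation: [0.705, 0.053, 0.705, -0.053]
wrist_force: [0.1, 0.2, -0.0]
finger_gap: 0.0001
```

```bash
python3 look.py s7
```

```text
t 9.9 tcp [0.5782 0.1917 0.03  ] F [-0.3  0.4 -0.1] gap -0.0001 x [-0. -0. -1.] y [ 0.149  0.989 -0.   ]
```

View pics/s7.png

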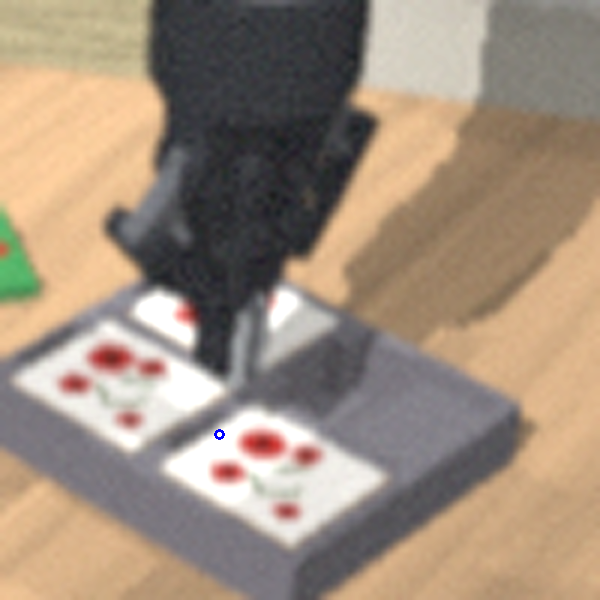

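Call:
step_arm(
  targets=[
    [[0, 0, 0], [0.3, 0, 0], 0],
    [[0, 0, 0], [0.3, 0, 0], 0],
    [[0, 0, 0], [0.3, 0, 0], 0],
    [[0, 0, 0], [0.3, 0, 0], 0],
    [[0, 0, 0], [0.3, 0, 0], 0],
    [[0, 0, 0], [0, 0, 0], 0],
    [[0, 0, 0], [0, 0, 0], 0],
    [[0, 0, 0], [0, 0, 0], 0],
    [[0, 0, 0], [0, 0, 0], 0],
    [[0, 0, 0], [0, 0, 0], 0],
  ],
)

```text
clock: 10.9
tcp_pos: [0.5783, 0.1918, 0.0152]
orientation: [0.705, 0.053, 0.705, -0.053]
wrist_force: [-0.7, -0.8, 0.2]
finger_gap: 0.0002
```

```bash
python3 look.py s8
```

```text
t 10.95 tcp [0.5783 0.1918 0.0151] F [-0.2  0.  -0.1] gap 0.0003 x [-0. -0. -1.] y [ 0.149  0.989 -0.   ]
```

View pics/s8.png

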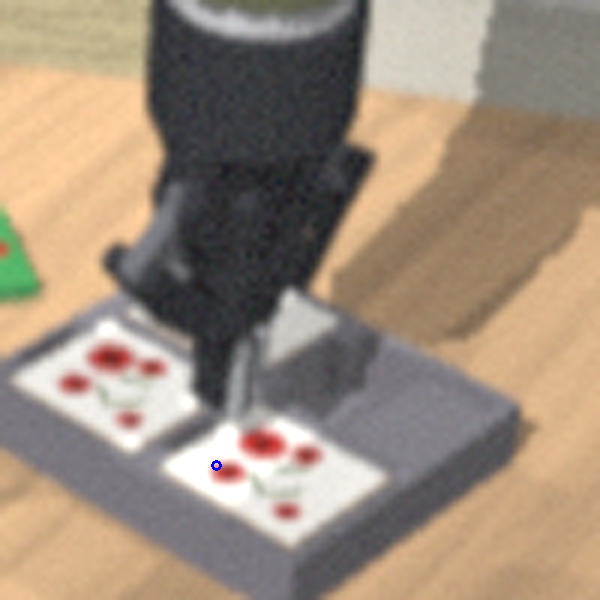

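Call:
step_arm(
  targets=[
    [[0, 0, 0], [0.3, 0, 0], 0],
    [[0, 0, 0], [0.3, 0, 0], 0],
    [[0, 0, 0], [0.2, 0, 0], 0],
    [[0, 0, 0], [0.1, 0, 0], 0],
    [[0, 0, 0], [0.1, 0, 0], 0],
    [[0, 0, 0], [0, 0, 0], 0],
    [[0, 0, 0], [0, 0, 0], 0],
    [[0, 0, 0], [0, 0, 0], 0],
    [[0, 0, 0], [0, 0, 0], 0],
    [[0, 0, 0], [0, 0, 0], 0],
  ],
)

```text
clock: 11.95
tcp_pos: [0.5783, 0.1918, 0.0051]
orientation: [0.705, 0.053, 0.705, -0.053]
wrist_force: [0.2, 0.3, -0.5]
finger_gap: -0.0001
```

```bash
python3 look.py s9
```

```text
t 12.0 tcp [0.5783 0.1918 0.0051] F [-0.6  0.4 -0.4] gap -0.0001 x [-0. -0. -1.] y [ 0.149  0.989 -0.   ]
```

View pics/s9.png

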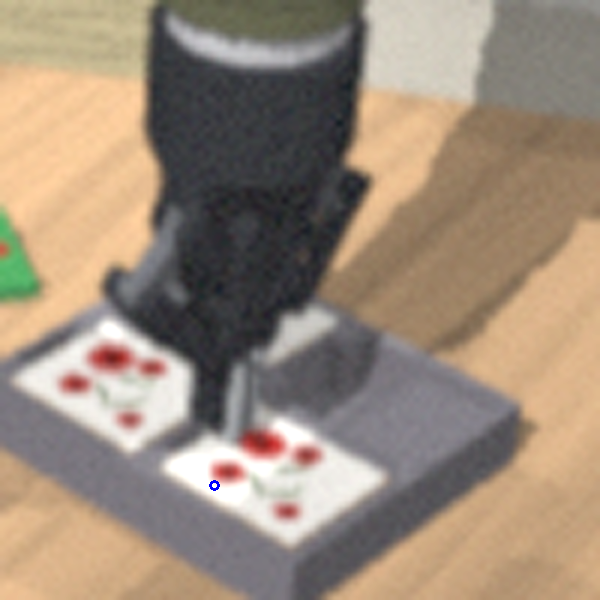

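Call:
step_arm(
  targets=[
    [[0, 0, 0], [0.1, 0, 0], 0],
    [[0, 0, 0], [0.1, 0, 0], 0],
    [[0, 0, 0], [0.1, 0, 0], 0],
    [[0, 0, 0], [0.1, 0, 0], 0],
    [[0, 0, 0], [0.1, 0, 0], 0],
    [[0, 0, 0], [0.1, 0, 0], 0],
    [[0, 0, 0], [0, 0, 0], 0],
    [[0, 0, 0], [0, 0, 0], 0],
    [[0, 0, 0], [0, 0, 0], 0],
    [[0, 0, 0], [0, 0, 0], 0],
  ],
)

```text
clock: 13.0
tcp_pos: [0.5783, 0.1917, -0.0009]
orientation: [0.705, 0.053, 0.705, -0.053]
wrist_force: [0.3, -0.2, -0.0]
finger_gap: -0.0002
```

```bash
python3 look.py s10
```

```text
t 13.05 tcp [ 0.5783  0.1918 -0.0009] F [-0.8 -0.3  0.6] gap -0.0001 x [-0. -0. -1.] y [ 0.149  0.989 -0.   ]
```

View pics/s10.png

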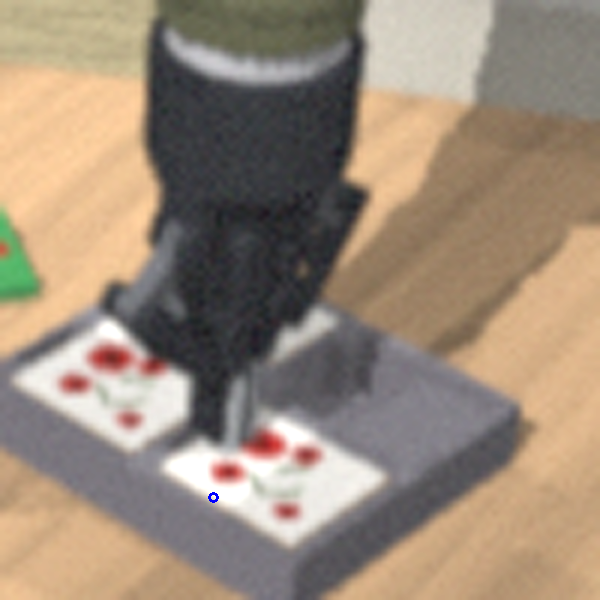

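Call:
step_arm(
  targets=[
    [[0, 0, 0], [0.1, 0, 0], 0],
    [[0, 0, 0], [0.1, 0, 0], 0],
    [[0, 0, 0], [0.1, 0, 0], 0],
    [[0, 0, 0], [0.1, 0, 0], 0],
    [[0, 0, 0], [0, 0, 0], 0],
    [[0, 0, 0], [0, 0, 0], 0],
    [[0, 0, 0], [0, 0, 0], 0],
    [[0, 0, 0], [0, 0, 0], 0],
    [[0, 0, 0], [0, 0, 0], 0],
    [[0, 0, 0], [0, 0, 0], 0],
  ],
)

```text
clock: 14.05
tcp_pos: [0.5782, 0.1917, -0.005]
orientation: [0.705, 0.053, 0.705, -0.053]
wrist_force: [-0.1, 0.2, 0.3]
finger_gap: 0.0003
```

```bash
python3 look.py s11
```

```text
t 14.1 tcp [ 0.5783  0.1918 -0.005 ] F [-0.  -1.1  0.1] gap 0.0001 x [-0. -0. -1.] y [ 0.149  0.989 -0.   ]
```

View pics/s11.png

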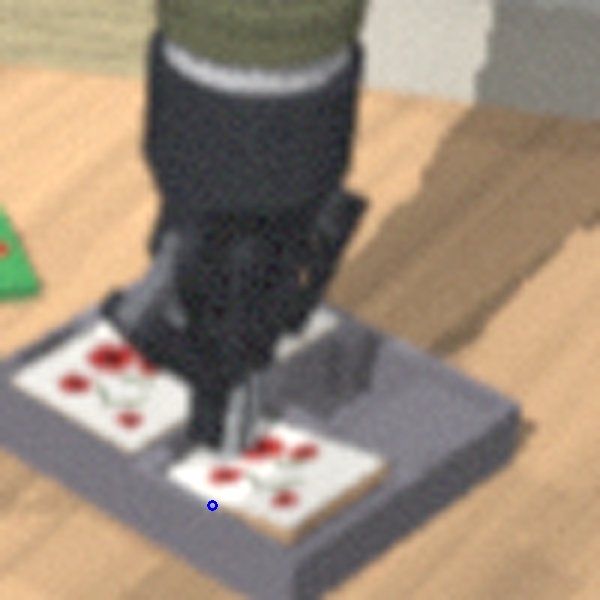

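Call:
step_arm(
  targets=[
    [[0, 0, 0], [0.1, 0, 0], 0],
    [[0, 0, 0], [0.1, 0, 0], 0],
    [[0, 0, 0], [0.1, 0, 0], 0],
    [[0, 0, 0], [0.1, 0, 0], 0],
    [[0, 0, 0], [0.1, 0, 0], 0],
    [[0, 0, 0], [0.1, 0, 0], 0],
    [[0, 0, 0], [0.1, 0, 0], 0],
    [[0, 0, 0], [0, 0, 0], 0],
    [[0, 0, 0], [0, 0, 0], 0],
    [[0, 0, 0], [0, 0, 0], 0],
  ],
)

```text
clock: 15.1
tcp_pos: [0.5782, 0.1918, -0.0119]
orientation: [0.705, 0.053, 0.705, -0.053]
wrist_force: [-0.2, -0.5, 0.6]
finger_gap: -0.0004
```

```bash
python3 look.py s12
```

```text
t 15.15 tcp [ 0.5782  0.1918 -0.0119] F [-0.2  0.   0.7] gap -0.0001 x [-0. -0. -1.] y [ 0.149  0.989 -0.   ]
```

View pics/s12.png

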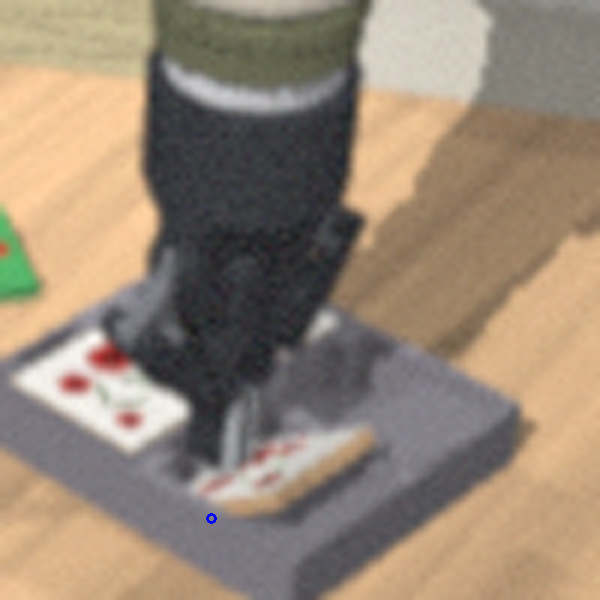

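Call:
step_arm(
  targets=[
    [[0, 0, 0], [0.1, 0, 0], 0],
    [[0, 0, 0], [0.1, 0, 0], 0],
    [[0, 0, 0], [0.1, 0, 0], 0],
    [[0, 0, 0], [0.1, 0, 0], 0],
    [[0, 0, 0], [0, 0, 0], 0],
    [[0, 0, 0], [-1, 0, 0], 0],
    [[0, 0, 0], [-2, 0, 0], 0],
    [[0, 0, 0], [-4, 0, 0], 0],
    [[0, 0, 0], [-2, 0, 0], 8],
    [[0, 0, 0], [0, 0, 0], 8],
  ],
)

```text
clock: 16.15
tcp_pos: [0.5811, 0.1924, 0.0779]
orientation: [0.707, 0.053, 0.703, -0.052]
wrist_force: [0.3, 0.9, 0.1]
finger_gap: 0.0281
```

```bash
python3 look.py s13
```

```text
t 16.2 tcp [0.5798 0.1921 0.0757] F [-0.1  0.5 -0.9] gap 0.0359 x [ 0.003  0.001 -1.   ] y [0.149 0.989 0.001]
```

View pics/s13.png

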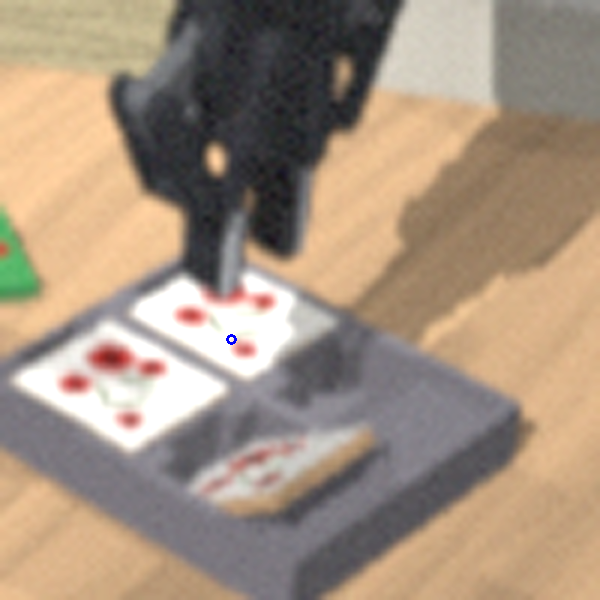

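Call:
step_arm(
  targets=[
    [[0, 0, 0], [0, 0, 0], 7],
    [[0, 0, 0], [0, 0, 0], 7],
    [[0, 0, 0], [0, 0, 0], 7],
    [[0, 0, 0], [0, 0, 0], 7],
    [[0, 0, 0], [0, 0, 0], 7],
    [[0, 0, 0], [0, 0, 0], 7],
    [[0, 0, 0], [0, 0, 0], 7],
    [[0, 0, 0], [0, 0, 0], 7],
    [[0, 0, 0], [0, 0, 0], 7],
    [[0, 0, 0], [0, 0, 0], 7],
  ],
)

```text
clock: 17.2
tcp_pos: [0.5783, 0.1918, 0.0741]
orientation: [0.705, 0.053, 0.705, -0.053]
wrist_force: [-0.3, -0.2, -0.7]
finger_gap: 0.0698
```

```bash
python3 look.py s14
python3 -c "
from plan import *
p,r,s=tool();g=s['finger_gap']/2
for D in(0,.03,.035,.04,.045):
  print(D,[((proj('scene',p+np.array([0,0,D])+r@np.array([0,sy*g,sz*.011]))-[330,95])*6).round() for sy in(1,-1) for sz in(1,-1)])"
```

```text
t 17.25 tcp [0.5783 0.1918 0.074 ] F [-0.5  0.5  0.6] gap 0.0701 x [-0. -0. -1.] y [ 0.149  0.989 -0.   ]
0 [array([310., 316.]), array([266., 293.]), array([187., 393.]), array([143., 368.])]
0.03 [array([318., 250.]), array([272., 227.]), array([192., 326.]), array([147., 301.])]
0.035 [array([319., 239.]), array([274., 216.]), array([193., 314.]), array([148., 289.])]
0.04 [array([320., 227.]), array([275., 204.]), array([194., 303.]), array([148., 278.])]
0.045 [array([321., 216.]), array([276., 193.]), array([195., 291.]), array([149., 266.])]
```

View pics/s14.png

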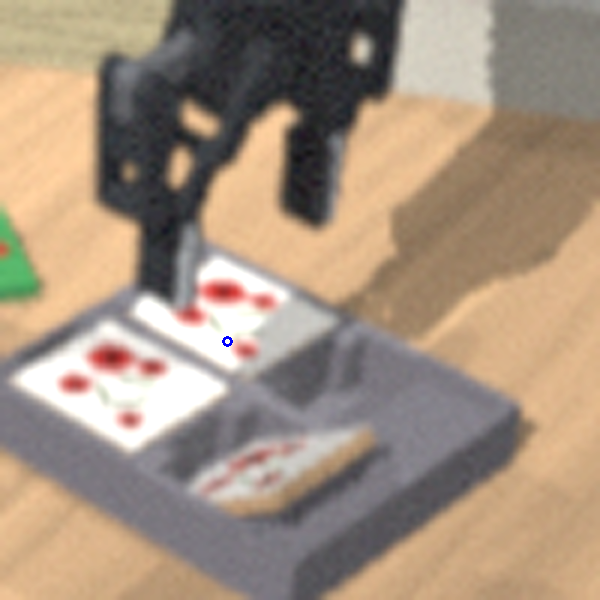

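```bash
cat >> plan.py <<'E'
D58=.036
def tipped(k,ang=35):
    a=np.radians(ang); u=tex*np.cos(a)+np.array([0,0,np.sin(a)]); n=-tex*np.sin(a)+np.array([0,0,np.cos(a)])
    bc=tp(k,.024,0,.0119) # +x bottom edge centre
    return bc,u,n
def grasp(k,e=.009,up=.0015,back=0,D=D58):
    bc,u,n=tipped(k); return bc-u*e+n*(up+back)-n*D
E
python3 -c "
from plan import *
bc,u,n=tipped('A')
z=lambda q:((proj('scene',q)-[330,95])*6).round()
print('bottom +x',z(bc+tey*.029),z(bc-tey*.029),'top',z(bc+n*.007+tey*.029),z(bc+n*.007-tey*.029),'low top',z(bc-u*.066+n*.007-tey*.029))
Rd=desired(TY,35); print(Rd[:,0],-n)
plan([(grasp('A',back=.04),Rd),(grasp('A'),None)])
"
```

```text
bottom +x [374. 436.] [274. 503.] top [367. 419.] [267. 486.] low top [153. 500.]
[ 0.56727619 -0.08478    -0.81915204] [ 0.56727619 -0.08478    -0.81915204]
shift cm [3.28 0.04 4.04] norm 5.21 turn deg [-6.000e-02 -3.502e+01  3.000e-02]
shift cm [ 4. -0. -0.] norm 4.00
```

Call:
step_arm(
  targets=[
    [[0, 0, 0], [0.8, 0, 1.35], 7],
    [[0, 0, 0], [1.2, 0, 1.35], 7],
    [[0, 0, 0], [1.2, 0, 1.35], 7],
    [[0, -7, 0], [0, 0, 0], 7],
    [[0, -7, 0], [0, 0, 0], 7],
    [[0, -7, 0], [0, 0, 0], 7],
    [[0, -7, 0], [0, 0, 0], 7],
    [[0, -7, 0], [0, 0, 0], 7],
    [[0, 0, 0], [0, 0, 0], 7],
    [[0, 0, 0], [0, 0, 0], 7],
  ],
)

```text
clock: 18.25
tcp_pos: [0.6173, 0.1857, 0.0407]
orientation: [0.883, 0.034, 0.463, -0.066]
wrist_force: [0.9, 0.3, -0.1]
finger_gap: 0.0703
```

```bash
python3 look.py s15; python3 -c "
from plan import *
plan([(grasp('A',e=.008,up=.0005),desired(TY,35))])"
```

```text
t 18.3 tcp [0.6206 0.1862 0.0432] F [1.3 0.1 0.1] gap 0.0703 x [ 0.567 -0.085 -0.82 ] y [0.149 0.989 0.   ]
shift cm [ 4.14 -0.04 -0.19] norm 4.14 turn deg [-0.07 -0.04  0.02]
```

View pics/s15.png

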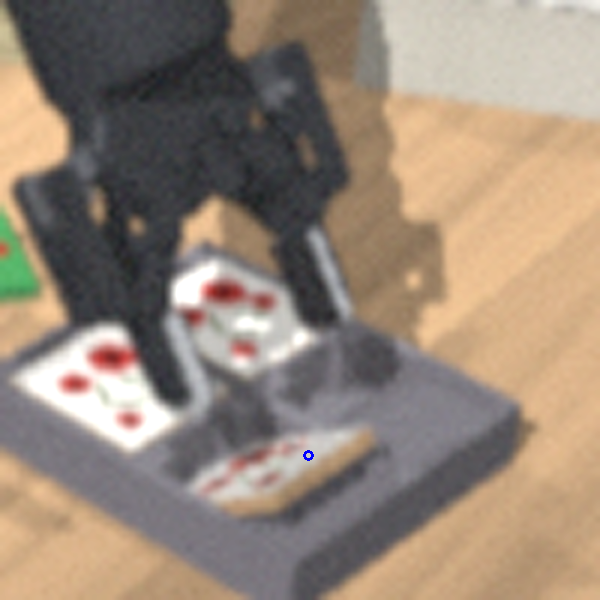

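Call:
step_arm(
  targets=[
    [[0, 0, 0], [0.6, 0, -0.1], 7],
    [[0, 0, 0], [0.6, 0, 0], 7],
    [[0, 0, 0], [0.6, 0, 0], 7],
    [[0, 0, 0], [0.6, 0, 0], 7],
    [[0, 0, 0], [0.4, 0, 0], 7],
    [[0, 0, 0], [0, 0, 0], 7],
    [[0, 0, 0], [0, 0, 0], 7],
    [[0, 0, 0], [0, 0, 0], 7],
    [[0, 0, 0], [0, 0, 0], 7],
    [[0, 0, 0], [0, 0, 0], 7],
  ],
)

```text
clock: 19.3
tcp_pos: [0.6334, 0.1836, 0.0188]
orientation: [0.885, 0.034, 0.46, -0.066]
wrist_force: [0.3, 0.3, -0.6]
finger_gap: 0.0698
```

```bash
python3 look.py s16; python3 -c "
from plan import *
plan([(grasp('A',e=.008,up=.0005),desired(TY,35))])"
```

```text
t 19.35 tcp [0.6334 0.1836 0.0188] F [ 0.9  0.1 -0.6] gap 0.0699 x [ 0.567 -0.085 -0.819] y [ 0.149  0.989 -0.   ]
shift cm [1.38 0.03 0.14] norm 1.39 turn deg [-0.04 -0.    0.03]
```

View pics/s16.png

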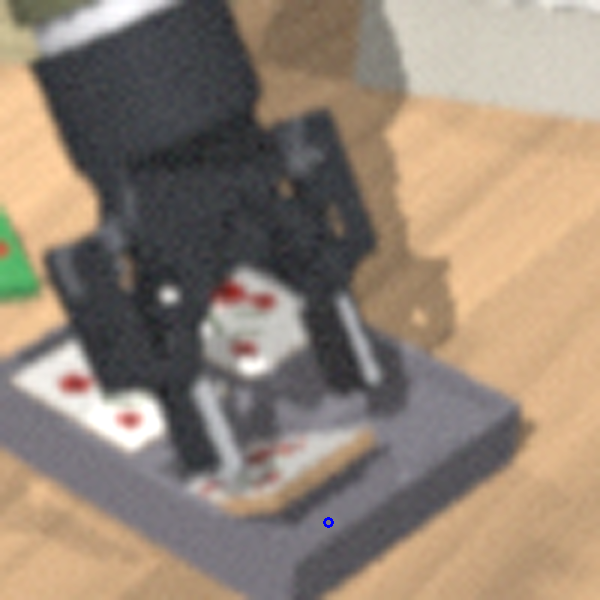

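Call:
step_arm(
  targets=[
    [[0, 0, 0], [0.5, 0, 0.1], 7],
    [[0, 0, 0], [0.5, 0, 0], 7],
    [[0, 0, 0], [0.4, 0, 0], 7],
    [[0, 0, 0], [0.3, 0, 0], 7],
    [[0, 0, 0], [0, 0, 0], 7],
    [[0, 0, 0], [0, 0, 0], 7],
    [[0, 0, 0], [0, 0, 0], 7],
    [[0, 0, 0], [0, 0, 0], 7],
    [[0, 0, 0], [0, 0, 0], 7],
    [[0, 0, 0], [0, 0, 0], 7],
  ],
)

```text
clock: 20.35
tcp_pos: [0.6438, 0.1819, 0.0052]
orientation: [0.884, 0.034, 0.461, -0.066]
wrist_force: [0.4, -0.2, -0.5]
finger_gap: 0.0702
```

```bash
python3 look.py s17 340 120 75 60 10
```

```text
t 20.4 tcp [0.6438 0.1819 0.0053] F [-0.  -1.   0.4] gap 0.0697 x [ 0.567 -0.085 -0.819] y [ 0.149  0.989 -0.   ]
```

View pics/s17.png

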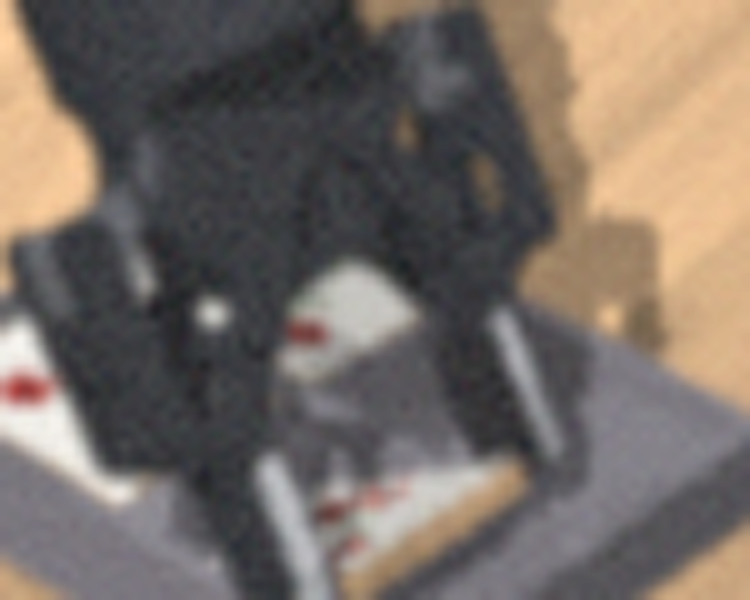

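Call:
step_arm(
  targets=[
    [[0, 0, 0], [0, 0, 0], 5],
    [[0, 0, 0], [0, 0, 0], 5],
    [[0, 0, 0], [0, 0, 0], 5],
    [[0, 0, 0], [0, 0, 0], 5],
    [[0, 0, 0], [0, 0, 0], 5],
    [[0, 0, 0], [0, 0, 0], 5],
    [[0, 0, 0], [0, 0, 0], 5],
    [[0, 0, 0], [-0.3, 0, 0], 5],
    [[0, 0, 0], [-0.3, 0, 0], 5],
    [[0, 0, 0], [0, 0, 0], 5],
  ],
  force=40,
)

```text
clock: 21.4
tcp_pos: [0.6425, 0.1823, 0.0118]
orientation: [0.885, 0.035, 0.459, -0.067]
wrist_force: [5.1, -1.0, -0.9]
finger_gap: 0.0562
```

```bash
python3 look.py s18 340 120 75 60 10
```

```text
t 21.45 tcp [0.6425 0.1823 0.0117] F [ 4.6 -1.5 -1.7] gap 0.0566 x [ 0.57  -0.086 -0.817] y [0.15  0.989 0.001]
```

View pics/s18.png

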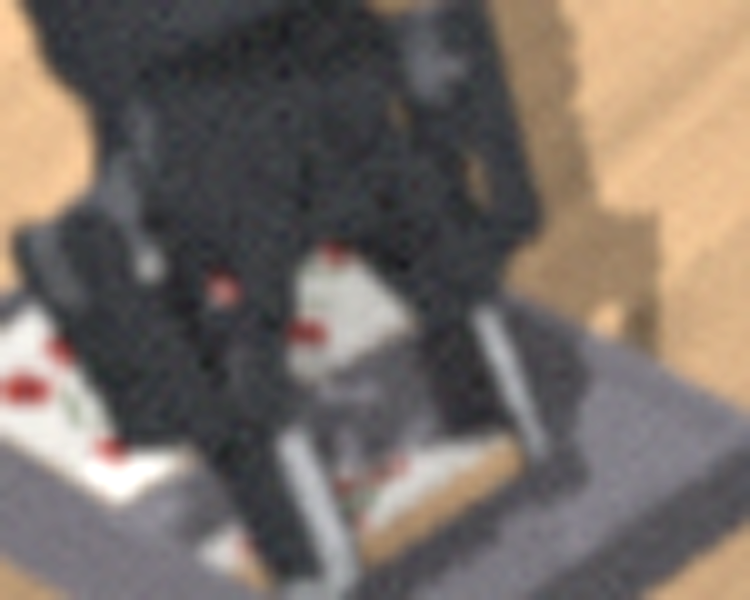

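Call:
step_arm(
  targets=[
    [[0, 0, 0], [0.1, 0, 0.3], 5],
    [[0, 0, 0], [-0.1, 0, 0.4], 5],
    [[0, 0, 0], [-0.3, 0, 0.45], 5],
    [[0, 0, 0], [-0.3, 0, 0.45], 5],
    [[0, 0, 0], [-0.5, 0, 0.5], 5],
    [[0, 0, 0], [-0.8, 0, 0.57], 5],
    [[0, 0, 0], [-1.6, 0, 1.14], 5],
    [[0, 0, 0], [-1.6, 0, 1.14], 5],
    [[0, 0, 0], [-1.6, 0, 1.14], 5],
    [[0, 0, 0], [-1.6, 0, 1.14], 5],
  ],
)

```text
clock: 22.45
tcp_pos: [0.6518, 0.1807, 0.1212]
orientation: [0.885, 0.034, 0.46, -0.066]
wrist_force: [0.2, -0.3, -0.4]
finger_gap: 0.0569
```

```bash
python3 look.py s19 320 60 120 100 6
```

```text
t 22.5 tcp [0.6544 0.1814 0.1259] F [ 0.8 -0.4  2.3] gap 0.0565 x [ 0.573 -0.084 -0.816] y [0.149 0.989 0.002]
```

View pics/s19.png

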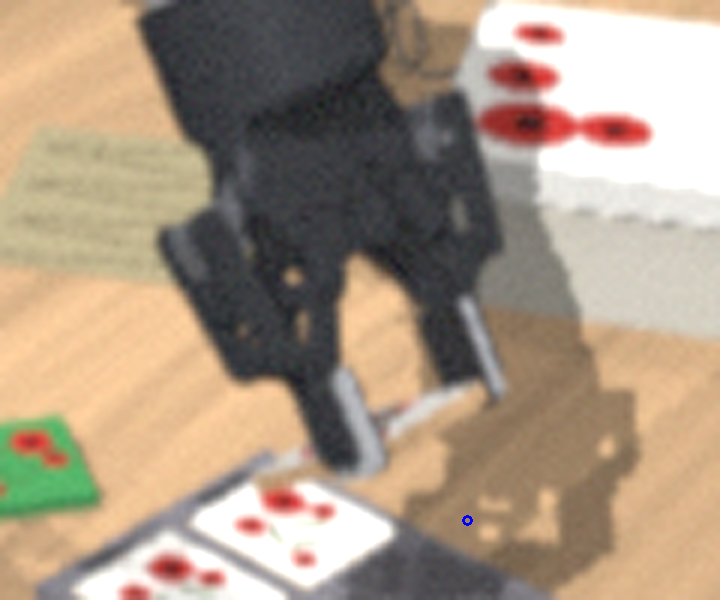

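Call:
step_arm(
  targets=[
    [[0, 7, 0], [0, 0, 0], 5],
    [[0, 7, 0], [0, 0, 0], 5],
    [[0, 7, 0], [0, 0, 0], 5],
    [[0, 7, 0], [0, 0, 0], 5],
    [[0, 7, 0], [0, 0, 0], 5],
    [[0, 0, 0], [0, 0, 0], 5],
    [[0, 0, 0], [0, 0, 0], 5],
    [[0, 0, 0], [0, 0, 0], 5],
    [[0, 0, 0], [0, 0, 0], 5],
    [[0, 0, 0], [0, 0, 0], 5],
  ],
)

```text
clock: 23.5
tcp_pos: [0.651, 0.1812, 0.1211]
orientation: [0.706, 0.053, 0.704, -0.052]
wrist_force: [-0.1, -0.4, -0.2]
finger_gap: 0.0568
```

```bash
python3 look.py s20 330 60 120 100 6;  python3 -c "
from plan import *
p,r,s=tool()
plan([(board-np.array([0,0,0])+np.array([0.0,0,.1]),desired(BY))])"
```

```text
t 23.55 tcp [0.6512 0.1811 0.121 ] F [-0.4  0.7  0.2] gap 0.0566 x [ 0.002  0.    -1.   ] y [0.148 0.989 0.   ]
shift cm [  0.28 -36.89  -6.13] norm 37.39 turn deg [-1.712e+01  1.000e-01 -1.000e-02]
```

View pics/s20.png

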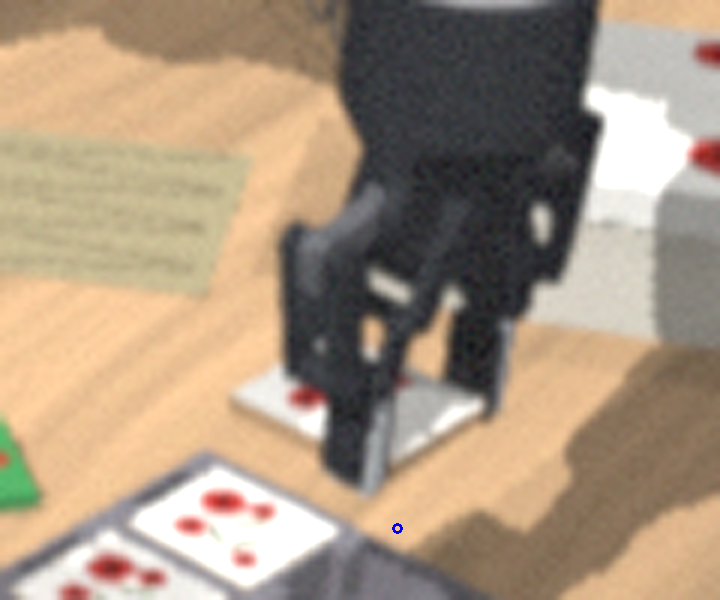

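```bash
cat >> plan.py <<'E'
ba=np.radians(8.6); bex=np.array([np.cos(ba),np.sin(ba),0]); bey=np.array([-bex[1],bex[0],0])
def bp(x,y,z): return board+bex*x+bey*y+np.array([0,0,z])
E
python3 -c "
from plan import *
plan([(bp(.0245,0,.08),desired(BY))])"
```

```text
shift cm [  2.28 -36.17  -3.79] norm 36.44 turn deg [-1.712e+01  1.000e-01 -1.000e-02]
```

Call:
step_arm(
  targets=[
    [[0, 0, 0], [0, -2.0, -0.3], 5],
    [[0, 0, 0], [0, -4.27, -0.44], 5],
    [[0, 0, 0], [0, -4.27, -0.44], 5],
    [[0, 0, 0], [0, -4.27, -0.44], 5],
    [[0, 0, 0], [0, -4.27, -0.44], 5],
    [[0, 0, 0], [0, -4.27, -0.44], 5],
    [[0, 0, 0], [0, -4.27, -0.44], 5],
    [[0, 0, 0], [0, -4.27, -0.44], 5],
    [[0, 0, 0], [0, -4.27, -0.44], 5],
    [[-5.7, 0, 0], [0, 0, 0], 5],
  ],
)

```text
clock: 24.55
tcp_pos: [0.5591, -0.176, 0.1205]
orientation: [0.707, 0.018, 0.706, -0.02]
wrist_force: [0.5, 0.2, -0.4]
finger_gap: 0.0564
```

Call:
step_arm(
  targets=[
    [[-5.7, 0, 0], [0, 0, 0], 5],
    [[-5.7, 0, 0], [0, 0, 0], 5],
    [[0, 0, 0], [0, 0, 0], 5],
    [[0, 0, 0], [0, 0, 0], 5],
    [[0, 0, 0], [0, 0, 0], 5],
    [[0, 0, 0], [0, 0, 0], 5],
    [[0, 0, 0], [0, 0, 0], 5],
    [[0, 0, 0], [0, 0, 0], 5],
    [[0, 0, 0], [0, 0, 0], 5],
    [[0, 0, 0], [0, 0, 0], 5],
  ],
)

```text
clock: 25.55
tcp_pos: [0.5603, -0.1712, 0.1195]
orientation: [0.705, -0.053, 0.705, 0.053]
wrist_force: [-0.3, 0.2, -0.3]
finger_gap: 0.0566
```

```bash
python3 look.py s21 180 170 120 100 6;  python3 -c "
from plan import *
plan([(bp(.0245,0,.0),desired(BY))])
snap('top','t6',(350,150,120,110),6)"
```

```text
t 25.6 tcp [ 0.5603 -0.1712  0.1195] F [-0.3  0.6 -0.6] gap 0.0566 x [-0.001 -0.    -1.   ] y [-0.148  0.989 -0.   ]
shift cm [10.15  0.03 -0.  ] norm 10.15 turn deg [-0.07 -0.03  0.01]
```

View pics/s21.png

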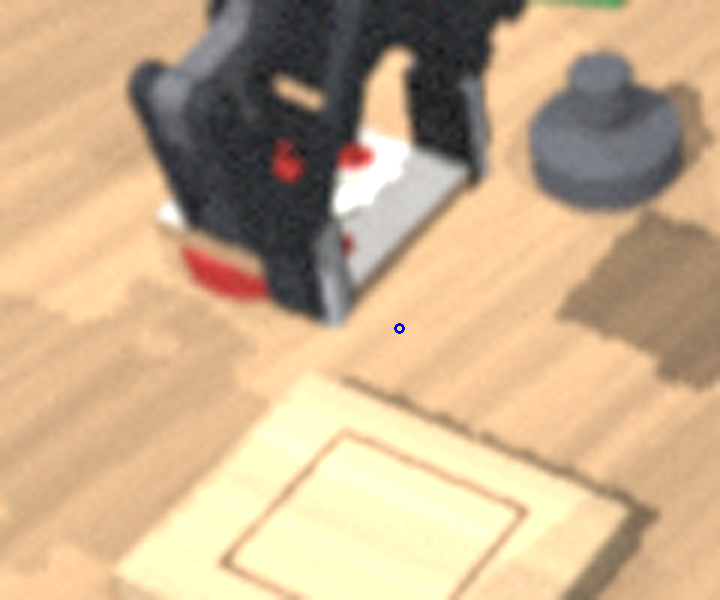

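View pics/t6.png

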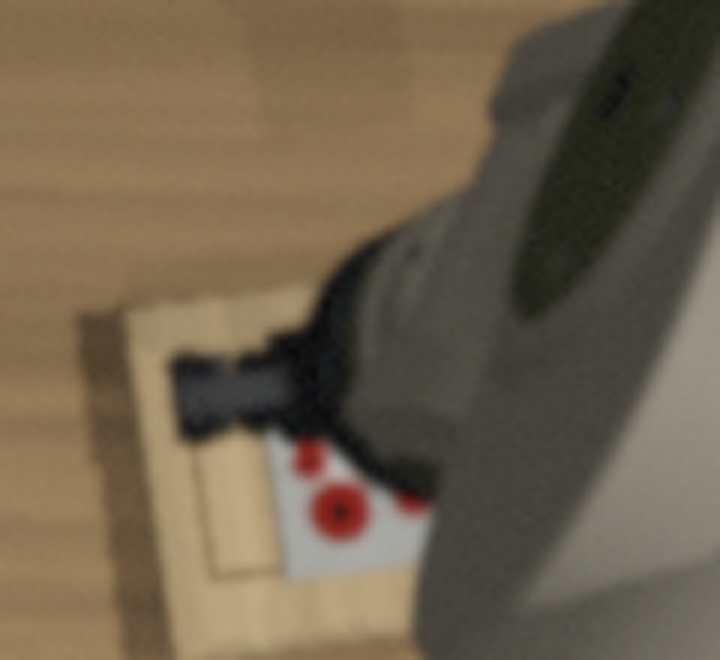

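```bash
python3 -c "
from plan import *
p,r,s=tool()
q=ray('top',350+290/6-.4,150+580/6-.4,.163); d=r.T@(q-p); print('corner -x+y in tool',d*1000)
z=lambda q:((proj('scene',q)-[180,170])*6).round()
for D in(.03,.034,.038,.042):
  print(D,'Linner',z(p+r@np.array([-D,-.029,.011])),'Louter',z(p+r@np.array([-D,-.0435,.011])),'Rinner',z(p+r@np.array([-D,.029,.011])),'tile end',z(p+r@np.array([-D,-.029,.008])),z(p+r@np.array([-D,.029,.008])))
"
```

```text
corner -x+y in tool [-43.45202452  28.4512197  -56.84706714]
0.03 Linner [357. 331.] Louter [324. 364.] Rinner [480. 204.] tile end [348. 327.] [471. 201.]
0.034 Linner [355. 320.] Louter [322. 354.] Rinner [478. 194.] tile end [346. 316.] [470. 190.]
0.038 Linner [353. 310.] Louter [320. 343.] Rinner [477. 183.] tile end [344. 306.] [468. 180.]
0.042 Linner [351. 299.] Louter [318. 333.] Rinner [476. 172.] tile end [342. 295.] [467. 169.]
```

Call:
step_arm(
  targets=[
    [[0, 0, 0], [2, 0, -0.07], 5],
    [[0, 0, 0], [3, 0, 0], 5],
    [[0, 0, 0], [3, 0, 0], 5],
    [[0, 0, 0], [2, 0, 0], 5],
    [[0, 0, 0], [1.5, 0, 0], 5],
    [[0, 0, 0], [0.8, 0, 0], 5],
    [[0, 0, 0], [0.3, 0, 0], 5],
    [[0, 0, 0], [0, 0, 0], 5],
    [[0, 0, 0], [0, 0, 0], 5],
    [[0, 0, 0], [0, 0, 0], 5],
  ],
)

```text
clock: 26.65
tcp_pos: [0.5603, -0.1717, -0.0054]
orientation: [0.706, -0.053, 0.705, 0.052]
wrist_force: [-0.5, 0.9, -0.6]
finger_gap: 0.0565
```

```bash
python3 look.py s22 180 190 120 100 6;  python3 -c "
from plan import *
p,r,s=tool()
plan([(bp(.0238,0,-.018-.0185),desired(BY))])
z=lambda q:((proj('scene',q)-[180,190])*6).round()
for D in(.034,.038,.042): print(D,z(p+r@np.array([-D,-.029,.011])),z(p+r@np.array([-D,-.029,.009])))
"
```

```text
t 26.7 tcp [ 0.5602 -0.1716 -0.0055] F [-0.8  0.  -0.3] gap 0.0565 x [ 0.001 -0.001 -1.   ] y [-0.148  0.989 -0.001]
shift cm [ 1.3   0.07 -0.06] norm 1.30 turn deg [-0.06  0.05  0.06]
0.034 [406. 496.] [401. 493.]
0.038 [405. 487.] [399. 485.]
0.042 [403. 479.] [398. 476.]
```

View pics/s22.png

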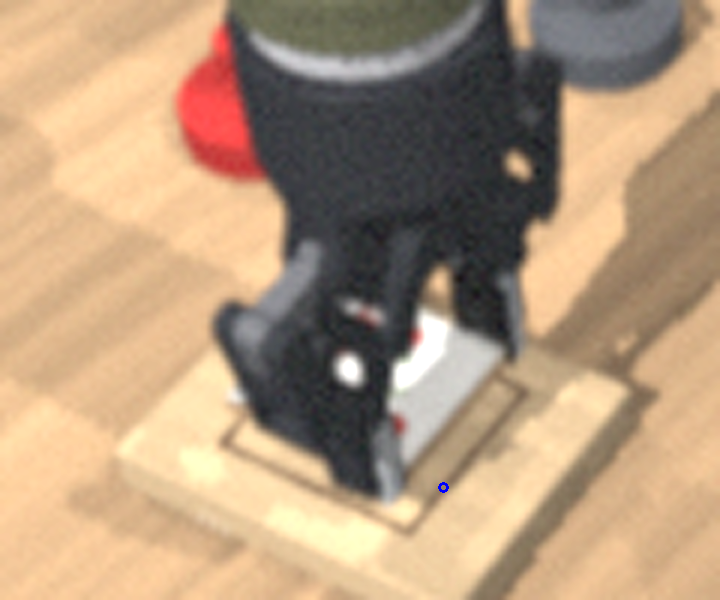

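Call:
step_arm(
  targets=[
    [[0, 0, 0], [0.3, 0.03, -0.03], 5],
    [[0, 0, 0], [0.3, 0.03, -0.03], 5],
    [[0, 0, 0], [0.2, 0, 0], 5],
    [[0, 0, 0], [0.1, 0, 0], 5],
    [[0, 0, 0], [0.1, 0, 0], 5],
    [[0, 0, 0], [0.1, 0, 0], 5],
    [[0, 0, 0], [0, 0, 0], 5],
    [[0, 0, 0], [0, 0, 0], 5],
    [[0, 0, 0], [0, 0, 0], 5],
    [[0, 0, 0], [0, 0, 0], 5],
  ],
)

```text
clock: 27.7
tcp_pos: [0.559, -0.1709, -0.0174]
orientation: [0.705, -0.053, 0.705, 0.053]
wrist_force: [-0.3, 0.2, -0.1]
finger_gap: 0.0568
```

```bash
python3 look.py s23 180 190 120 100 6;  python3 -c "
from plan import *
p,r,s=tool()
plan([(bp(.0238,0,-.018-.0185),desired(BY))])
z=lambda q:((proj('scene',q)-[180,190])*6).round()
"
```

```text
t 27.75 tcp [ 0.5589 -0.1708 -0.0173] F [ 0.  -0.3  0.8] gap 0.0566 x [-0. -0. -1.] y [-0.149  0.989 -0.   ]
shift cm [ 0.12 -0.03  0.06] norm 0.13 turn deg [-0.06 -0.02  0.01]
```

View pics/s23.png

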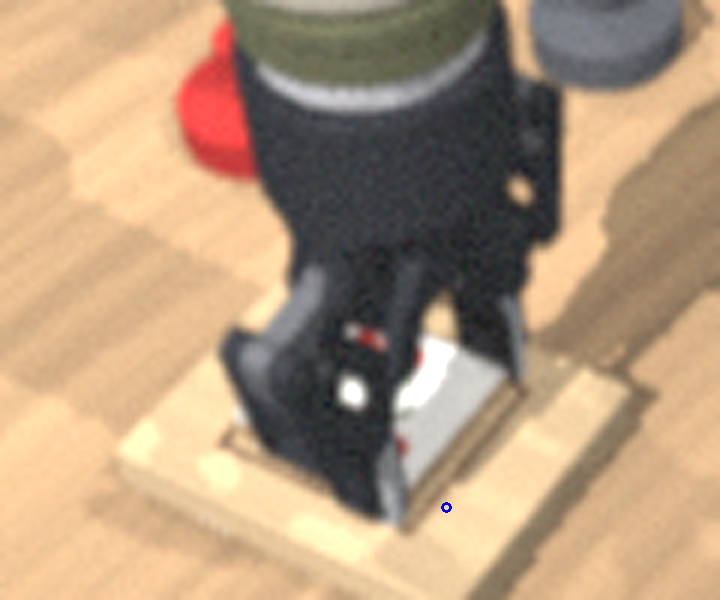

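Call:
step_arm(
  targets=[
    [[0, 0, 0], [0.1, 0, 0], 5],
    [[0, 0, 0], [0.1, 0, 0], 5],
    [[0, 0, 0], [0.1, 0, 0], 5],
    [[0, 0, 0], [0, 0, 0], 5],
    [[0, 0, 0], [0, 0, 0], 5],
    [[0, 0, 0], [0, 0, 0], 5],
    [[0, 0, 0], [0, 0, 0], 5],
    [[0, 0, 0], [0, 0, 0], 5],
    [[0, 0, 0], [0, 0, 0], 5],
    [[0, 0, 0], [0, 0, 0], 5],
  ],
)

```text
clock: 28.75
tcp_pos: [0.5591, -0.1709, -0.0182]
orientation: [0.705, -0.053, 0.705, 0.052]
wrist_force: [-5.2, 1.3, 15.0]
finger_gap: 0.0565
```

```bash
python3 look.py s24 180 190 120 100 6
```

```text
t 28.8 tcp [ 0.5591 -0.1709 -0.0182] F [-4.9  2.2 15.8] gap 0.0565 x [ 0.001 -0.001 -1.   ] y [-0.148  0.989 -0.001]
```

View pics/s24.png

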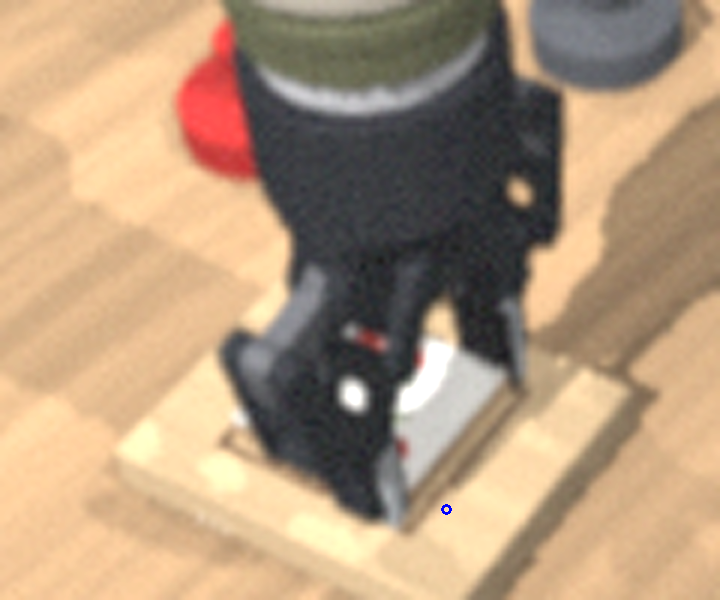

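Call:
step_arm(
  targets=[
    [[0, 0, 0], [-0.2, 0, 0], 5],
    [[0, 0, 0], [-0.05, 0, 0], 5],
    [[0, 0, 0], [0, 0, 0], 5],
    [[0, 0, 0], [0, 0, 0], 7.5],
    [[0, 0, 0], [0, 0, 0], 7.5],
    [[0, 0, 0], [0, 0, 0], 7.5],
    [[0, 0, 0], [0, 0, 0], 7.5],
    [[0, 0, 0], [0, 0, 0], 7.5],
    [[0, 0, 0], [-1, 0, 0], 7.5],
    [[0, 0, 0], [-3, 0, 0], 7.5],
  ],
)

```text
clock: 29.8
tcp_pos: [0.5564, -0.1697, 0.0202]
orientation: [0.703, -0.052, 0.707, 0.054]
wrist_force: [0.8, -0.3, -0.8]
finger_gap: 0.0748
```

Call:
step_arm(
  targets=[
    [[0, 0, 0], [-4, 0, 0], 0],
    [[0, 0, 0], [-4, 0, 0], 0],
    [[0, 0, 0], [-2, 3, 0], 0],
    [[0, 0, 0], [0, 4, 0], 0],
    [[0, 0, 0], [0, 4, 0], 0],
    [[0, 0, 0], [0, 4, 0], 0],
    [[0, 0, 0], [0, 4, 0], 0],
    [[0, 0, 0], [0, 4, 0], 0],
    [[0, 0, 0], [0, 4, 0], 0],
    [[0, 0, 0], [0, 4, 0], 0],
  ],
)

```text
clock: 30.8
tcp_pos: [0.5127, 0.1373, 0.1231]
orientation: [0.705, -0.053, 0.705, 0.053]
wrist_force: [0.8, -0.4, -1.1]
finger_gap: -0.0
```

```bash
python3 look.py s25 180 190 120 100 6;  python3 -c "
from plan import *
cv2.imwrite('pics/raw2.png',np.asarray(read_camera('top'))[:,:,::-1])
im=cv2.imread('pics/raw2.png'); cv2.imwrite('pics/t7.png',cv2.resize(im[180:280,280:440],None,fx=5,fy=5,interpolation=cv2.INTER_CUBIC))
plan([(tp('C',-.027,0,.05),desired(TY))])
"
```

```text
t 30.85 tcp [0.5113 0.1425 0.1231] F [-2.   3.9  0.1] gap 0.0001 x [-0.     0.004 -1.   ] y [-0.153  0.988  0.004]
shift cm [ 4.31  6.55 -0.29] norm 7.85 turn deg [ 1.738e+01  1.000e-02 -7.000e-02]
```

View pics/s25.png

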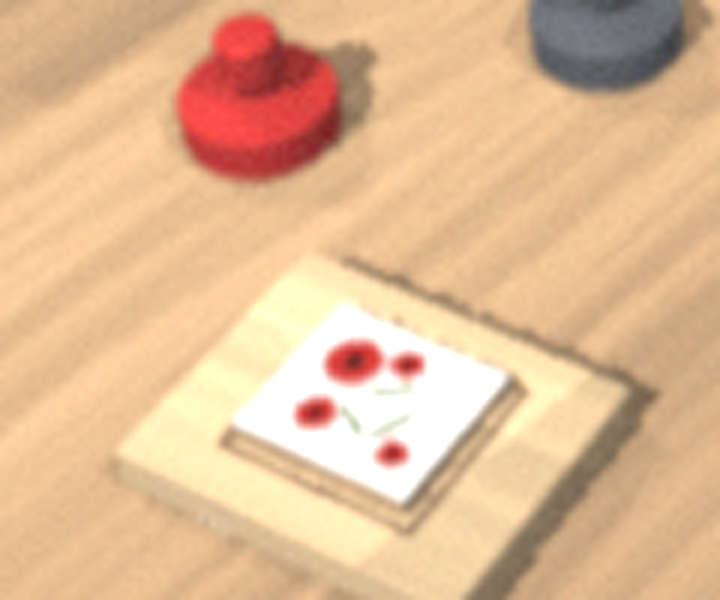

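View pics/t7.png

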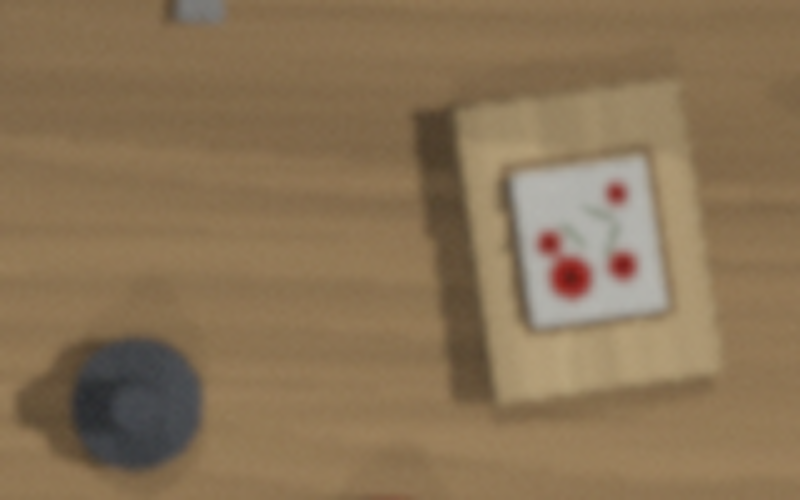

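```bash
python3 -c "
from plan import *
c=np.array([[512,173],[648,153],[670,310],[535,328]],float)
w=np.array([ray('top',280+u/5-.4,180+v/5-.4,.025)[:2] for u,v in c]); print(w.mean(0)-board[:2], (w-w.mean(0)))
d=w.mean(0)-board[:2]; print('board frame mm',d@bex[:2]*1e3,d@bey[:2]*1e3)
e=w[0]-w[3]; print(np.degrees(np.arctan2(e[1],e[0])))
"
```

```text
[-4.35843999e-04 -3.68839913e-05] [[ 0.02868142  0.03439114]
 [ 0.03831764 -0.0244844 ]
 [-0.02917798 -0.03400974]
 [-0.03782108  0.024103  ]]
board frame mm -0.43645899579223413 0.028704800352689446
8.794118635769088
```

Call:
step_arm(
  targets=[
    [[0, 0, 0], [0, 1.6, 0], 0],
    [[0, 0, 0], [1, 1.6, 0], 0],
    [[0, 0, 0], [1, 1.6, 0], 0],
    [[0, 0, 0], [1, 1.6, -0.1], 0],
    [[5.8, 0, 0], [0, 0, 0], 0],
    [[5.8, 0, 0], [0, 0, 0], 0],
    [[5.8, 0, 0], [0, 0, 0], 0],
    [[0, 0, 0], [0, 0, 0], 0],
    [[0, 0, 0], [0, 0, 0], 0],
    [[0, 0, 0], [0, 0, 0], 0],
  ],
)

```text
clock: 31.9
tcp_pos: [0.5027, 0.1986, 0.0923]
orientation: [0.705, 0.054, 0.705, -0.054]
wrist_force: [-0.1, 0.4, -0.1]
finger_gap: 0.0001
```

```bash
python3 -c "
from plan import *
st(); plan([(tp('C',-.027,0,-.032),desired(TY))])"
```

```text
t 31.9 tcp [0.5027 0.1986 0.0923] F [-0.1  0.4 -0.1] gap 0.0001 x [-0. -0. -1.] y [ 0.153  0.988 -0.   ]
shift cm [ 9.43  0.5  -0.46] norm 9.46 turn deg [-0.3  -0.    0.01]
```

Call:
step_arm(
  targets=[
    [[0, 0, 0], [2, 0.5, -0.46], 0],
    [[0, 0, 0], [3, 0, 0], 0],
    [[0, 0, 0], [3, 0, 0], 0],
    [[0, 0, 0], [1.2, 0, 0], 0],
    [[0, 0, 0], [0, 0, 0], 0],
    [[0, 0, 0], [0.3, 0, 0], 0],
    [[0, 0, 0], [0.3, 0, 0], 0],
    [[0, 0, 0], [0.3, 0, 0], 0],
    [[0, 0, 0], [0.3, 0, 0], 0],
    [[0, 0, 0], [0.2, 0, 0], 0],
  ],
)

```text
clock: 32.9
tcp_pos: [0.4993, 0.2047, -0.0129]
orientation: [0.705, 0.055, 0.705, -0.055]
wrist_force: [-6.0, -1.8, 20.9]
finger_gap: -0.0001
```

```bash
python3 look.py s26
```

```text
t 32.95 tcp [ 0.4992  0.2047 -0.0126] F [-3.3 -0.5 10.8] gap 0.0001 x [ 0.001  0.    -1.   ] y [0.154 0.988 0.   ]
```

View pics/s26.png

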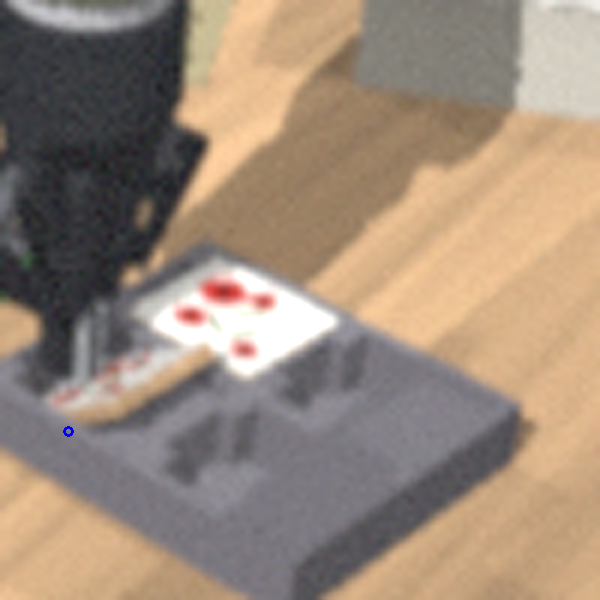

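Tile C is tipped and bottomed, with about 11 N on the tool. I'll retract, open and go to the pre-grasp.

Call:
step_arm(
  targets=[
    [[0, 0, 0], [-2, 0, 0], 0],
    [[0, 0, 0], [-4, 0, 0], 0],
    [[0, 0, 0], [-3, 0, 0], 7],
    [[0, 0, 0], [0, 0, 1.5], 7],
    [[0, 0, 0], [0, 0, 2.5], 7],
    [[0, -7, 0], [0, 0, 0], 7],
    [[0, -7, 0], [0, 0, 0], 7],
    [[0, -7, 0], [0, 0, 0], 7],
    [[0, -7, 0], [0, 0, 0], 7],
    [[0, -7, 0], [0, 0, 0], 7],
  ],
)

```text
clock: 33.95
tcp_pos: [0.5382, 0.1985, 0.0774]
orientation: [0.886, 0.036, 0.458, -0.068]
wrist_force: [0.9, -0.4, -1.1]
finger_gap: 0.0698
```

Call:
step_arm(
  targets=[
    [[0, 0, 0], [0, 0, 0], 7],
    [[0, 0, 0], [0, 0, 0], 7],
    [[0, 0, 0], [0, 0, 0], 7],
    [[0, 0, 0], [0, 0, 0], 7],
    [[0, 0, 0], [0, 0, 0], 7],
    [[0, 0, 0], [0, 0, 0], 7],
    [[0, 0, 0], [0, 0, 0], 7],
    [[0, 0, 0], [0, 0, 0], 7],
    [[0, 0, 0], [0, 0, 0], 7],
    [[0, 0, 0], [0, 0, 0], 7],
  ],
)

```text
clock: 34.95
tcp_pos: [0.5381, 0.1984, 0.076]
orientation: [0.884, 0.036, 0.461, -0.069]
wrist_force: [-0.3, -0.3, -0.4]
finger_gap: 0.0699
```

```bash
python3 look.py s27;python3 -c "
from plan import *
plan([(grasp('C',e=.009,up=-.002,back=.02),desired(TY,35)),(grasp('C',e=.009,up=-.002),None)])
im=np.asarray(read_camera('top'))[:,:,::-1]; cv2.imwrite('pics/t8.png',cv2.resize(im[160:260,165:260],None,fx=6,fy=6))"
```

```text
t 35.0 tcp [0.5381 0.1984 0.076 ] F [-1.  -0.4  0. ] gap 0.07 x [ 0.566 -0.088 -0.819] y [ 0.154  0.988 -0.   ]
shift cm [ 5.25  0.   -1.92] norm 5.59 turn deg [-0.28 -0.03  0.22]
shift cm [2. 0. 0.] norm 2.00
```

View pics/s27.png

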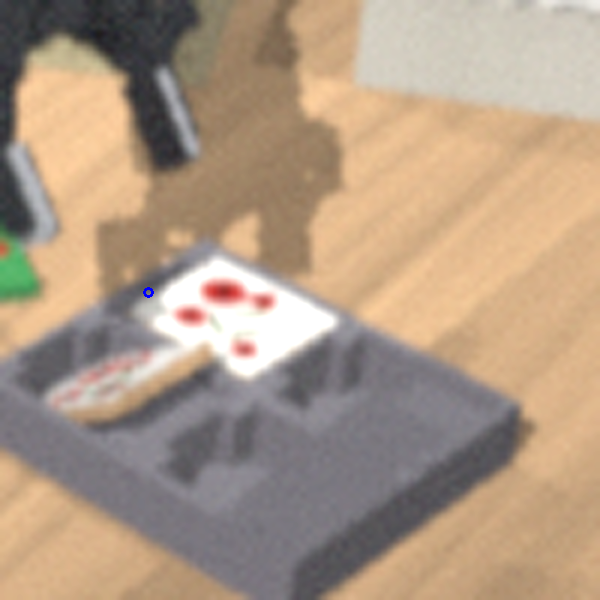

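Call:
step_arm(
  targets=[
    [[-0.3, 0, 0.2], [0, 0, 0], 7],
    [[0, 0, 0], [1.5, 0, -0.96], 7],
    [[0, 0, 0], [1.5, 0, -0.96], 7],
    [[0, 0, 0], [1.5, 0, 0], 7],
    [[0, 0, 0], [1, 0, 0], 7],
    [[0, 0, 0], [0.8, 0, 0], 7],
    [[0, 0, 0], [0.5, 0, 0], 7],
    [[0, 0, 0], [0.35, 0, 0], 7],
    [[0, 0, 0], [0, 0, 0], 7],
    [[0, 0, 0], [0, 0, 0], 7],
  ],
)

```text
clock: 36.05
tcp_pos: [0.5632, 0.1947, 0.0067]
orientation: [0.885, 0.034, 0.461, -0.066]
wrist_force: [-0.2, -0.1, 0.8]
finger_gap: 0.07
```

```bash
python3 look.py s28 320 110 75 60 10;python3 -c "
from plan import *
plan([(grasp('C',e=.009,up=-.001),desired(TY,35))])"
```

```text
t 36.1 tcp [0.5632 0.1947 0.0068] F [-0.1  0.4 -0.1] gap 0.0703 x [ 0.567 -0.085 -0.819] y [ 0.148  0.989 -0.   ]
shift cm [ 0.02 -0.01 -0.03] norm 0.04 turn deg [ 0.01 -0.01  0.01]
```

View pics/s28.png

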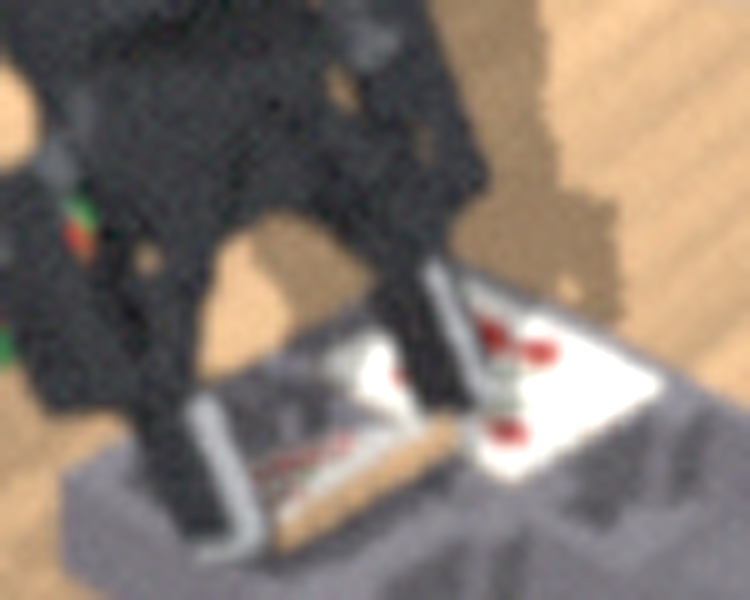

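Call:
step_arm(
  targets=[
    [[0, 0, 0], [0, 0, 0], 5],
    [[0, 0, 0], [0, 0, 0], 5],
    [[0, 0, 0], [0, 0, 0], 5],
    [[0, 0, 0], [0, 0, 0], 5],
    [[0, 0, 0], [0, 0, 0], 5],
    [[0, 0, 0], [0, 0, 0], 5],
    [[0, 0, 0], [-0.05, 0, 0.4], 5],
    [[0, 0, 0], [-0.2, 0, 0.45], 5],
    [[0, 0, 0], [-0.3, 0, 0.45], 5],
    [[0, 0, 0], [-0.4, 0, 0.5], 5],
  ],
)

```text
clock: 37.1
tcp_pos: [0.5726, 0.1932, 0.0248]
orientation: [0.884, 0.034, 0.461, -0.066]
wrist_force: [0.5, -0.3, -0.2]
finger_gap: 0.0563
```

Call:
step_arm(
  targets=[
    [[0, 0, 0], [-0.8, 0, 0.57], 5],
    [[0, 0, 0], [-1.6, 0, 1.14], 5],
    [[0, 0, 0], [-1.6, 0, 1.14], 5],
    [[0, 0, 0], [-1.6, 0, 1.14], 5],
    [[0, 0, 0], [-1.6, 0, 1.14], 5],
    [[0, 7, 0], [0, 0, 0], 5],
    [[0, 7, 0], [0, 0, 0], 5],
    [[0, 7, 0], [0, 0, 0], 5],
    [[0, 7, 0], [0, 0, 0], 5],
    [[0, 7, 0], [0, 0, 0], 5],
  ],
)

```text
clock: 38.1
tcp_pos: [0.5742, 0.1936, 0.1152]
orientation: [0.705, 0.053, 0.706, -0.052]
wrist_force: [0.8, 0.2, -0.1]
finger_gap: 0.0564
```

```bash
python3 look.py s29 300 60 120 100 6;python3 -c "
from plan import *
plan([(bp(.024,0,.1),desired(BY))])"
```

```text
t 38.15 tcp [0.5768 0.1922 0.1122] F [ 6.   1.  -1.5] gap 0.0562 x [-0.01   0.001 -1.   ] y [ 0.151  0.989 -0.001]
shift cm [ -0.6  -36.16   3.78] norm 36.36 turn deg [-17.26  -0.56  -0.06]
```

View pics/s29.png

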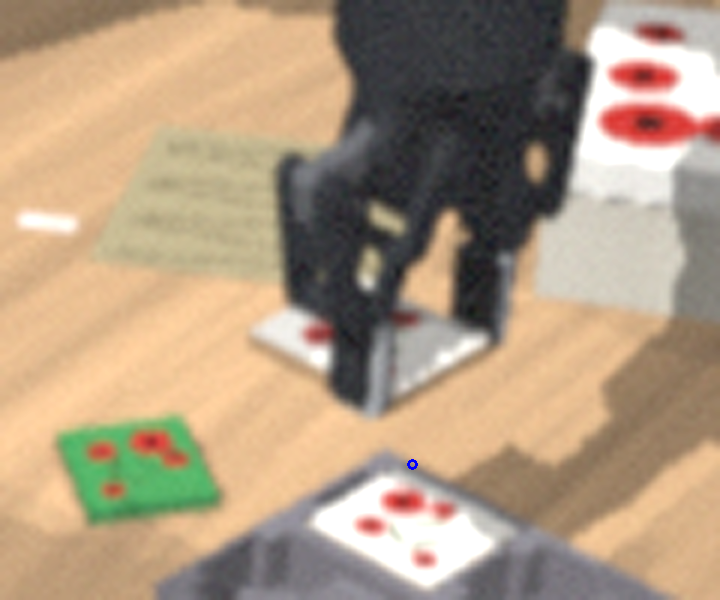

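Call:
step_arm(
  targets=[
    [[0, 0, 0], [-0.3, -3, 0.3], 5],
    [[0, 0, 0], [-0.3, -4.14, 0.43], 5],
    [[0, 0, 0], [0, -4.14, 0.43], 5],
    [[0, 0, 0], [0, -4.14, 0.43], 5],
    [[0, 0, 0], [0, -4.14, 0.43], 5],
    [[0, 0, 0], [0, -4.14, 0.43], 5],
    [[0, 0, 0], [0, -4.14, 0.43], 5],
    [[0, 0, 0], [0, -4.14, 0.43], 5],
    [[0, 0, 0], [0, -4.14, 0.43], 5],
    [[-5.7, 0, 0], [0, 0, 0], 5],
  ],
)

```text
clock: 39.15
tcp_pos: [0.5571, -0.1749, 0.1195]
orientation: [0.708, 0.018, 0.706, -0.02]
wrist_force: [1.0, -0.0, -0.3]
finger_gap: 0.0564
```

Call:
step_arm(
  targets=[
    [[-5.7, 0, 0], [0, 0, 0], 5],
    [[-5.7, 0, 0], [0, 0, 0], 5],
    [[0, 0, 0], [0, 0, 0], 5],
    [[0, 0, 0], [0, 0, 0], 5],
    [[0, 0, 0], [0, 0, 0], 5],
    [[0, 0, 0], [0, 0, 0], 5],
    [[0, 0, 0], [0, 0, 0], 5],
    [[0, 0, 0], [0, 0, 0], 5],
    [[0, 0, 0], [0, 0, 0], 5],
    [[0, 0, 0], [0, 0, 0], 5],
  ],
)

```text
clock: 40.15
tcp_pos: [0.5567, -0.1696, 0.119]
orientation: [0.705, -0.053, 0.705, 0.053]
wrist_force: [0.4, -0.1, -0.2]
finger_gap: 0.0568
```

```bash
python3 look.py s30 180 170 120 100 6;  python3 -c "
from plan import *
st();plan([(bp(.024,0,.0),desired(BY))])
snap('top','t9',(350,150,120,110),6)"
```

```text
t 40.2 tcp [ 0.5567 -0.1696  0.119 ] F [-0.9 -0.6 -0.2] gap 0.0566 x [-0.001 -0.    -1.   ] y [-0.149  0.989 -0.   ]
t 40.2 tcp [ 0.5567 -0.1696  0.119 ] F [-0.9 -0.6 -0.2] gap 0.0566 x [-0.001 -0.    -1.   ] y [-0.149  0.989 -0.   ]
shift cm [10.1  -0.19  0.29] norm 10.11 turn deg [-0.01 -0.03  0.01]
```

View pics/s30.png

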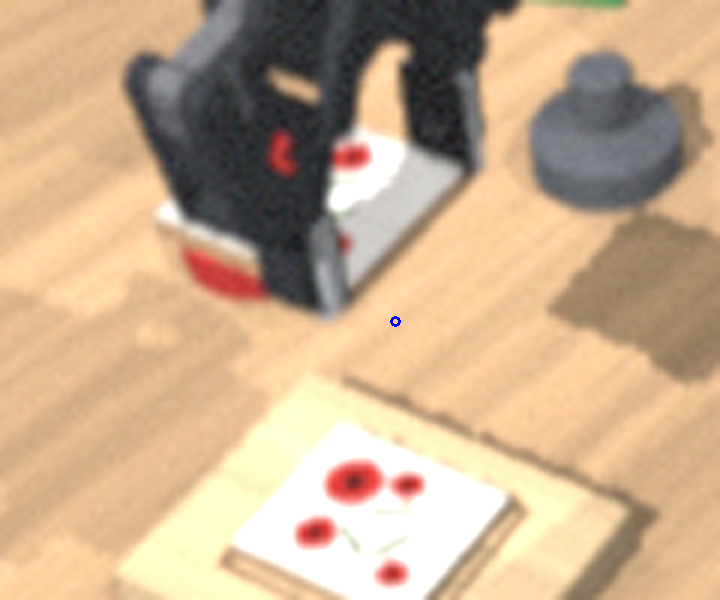

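View pics/t9.png

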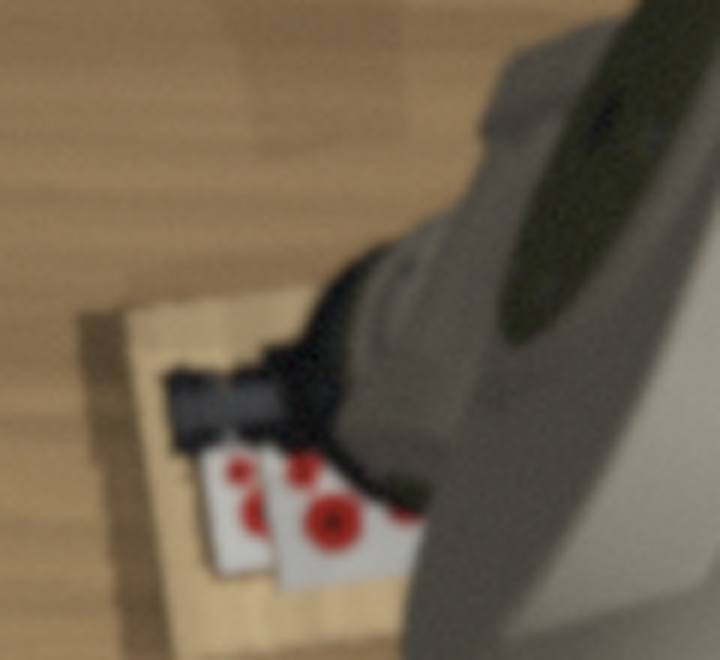

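Call:
step_arm(
  targets=[
    [[0, 0, 0], [2, -0.19, 0.26], 5],
    [[0, 0, 0], [3, 0, 0], 5],
    [[0, 0, 0], [3, 0, 0], 5],
    [[0, 0, 0], [2, 0, 0], 5],
    [[0, 0, 0], [1.5, 0, 0], 5],
    [[0, 0, 0], [0.8, 0, 0], 5],
    [[0, 0, 0], [0.3, 0, 0], 5],
    [[0, 0, 0], [0, 0, 0], 5],
    [[0, 0, 0], [0, 0, 0], 5],
    [[0, 0, 0], [0, 0, 0], 5],
  ],
)

```text
clock: 41.25
tcp_pos: [0.5603, -0.1715, -0.0059]
orientation: [0.705, -0.053, 0.705, 0.053]
wrist_force: [0.2, -0.5, -0.6]
finger_gap: 0.0567
```

```bash
python3 look.py s31 190 200 90 75 8;  python3 -c "
from plan import *
plan([(bp(.0237,0,-.018-.0095),desired(BY))])"
```

```text
t 41.3 tcp [ 0.5602 -0.1714 -0.006 ] F [-0.6 -0.   0.2] gap 0.0566 x [ 0.001 -0.001 -1.   ] y [-0.15   0.989 -0.001]
shift cm [ 0.35  0.05 -0.07] norm 0.36 turn deg [0.   0.05 0.06]
```

View pics/s31.png

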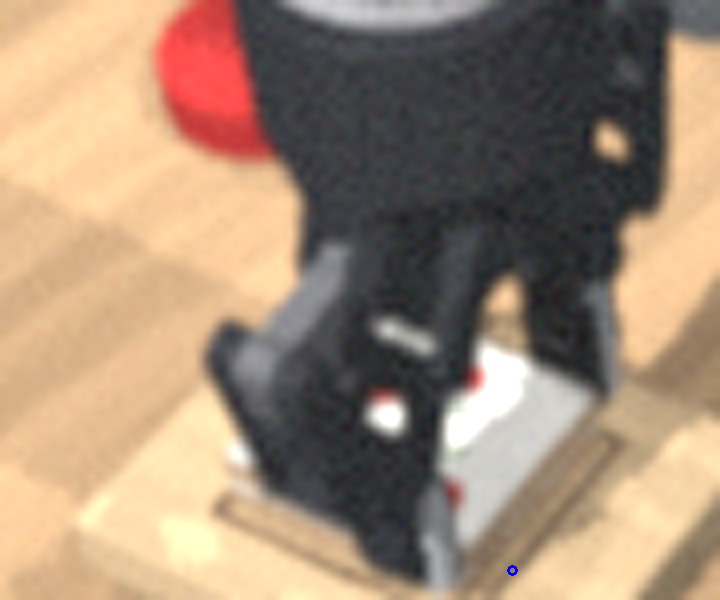

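Call:
step_arm(
  targets=[
    [[0, 0, 0], [0.1, 0.05, -0.06], 5],
    [[0, 0, 0], [0.1, 0, 0], 5],
    [[0, 0, 0], [0.1, 0, 0], 5],
    [[0, 0, 0], [0.1, 0, 0], 5],
    [[0, 0, 0], [0, 0, 0], 5],
    [[0, 0, 0], [0, 0, 0], 5],
    [[0, 0, 0], [0, 0, 0], 5],
    [[0, 0, 0], [0, 0, 0], 5],
    [[0, 0, 0], [0, 0, 0], 5],
    [[0, 0, 0], [0, 0, 0], 5],
  ],
)

```text
clock: 42.3
tcp_pos: [0.5588, -0.1707, -0.0107]
orientation: [0.705, -0.053, 0.705, 0.053]
wrist_force: [-1.9, 0.9, 5.5]
finger_gap: 0.0566
```

```bash
python3 look.py s32 190 200 90 75 8;  python3 -c "
from plan import *
plan([(bp(.0237,0,-.018-.0095),desired(BY))])"
```

```text
t 42.35 tcp [ 0.5588 -0.1707 -0.0107] F [-1.7  1.2  6. ] gap 0.0567 x [-0. -0. -1.] y [-0.15   0.989 -0.   ]
shift cm [-0.12 -0.04  0.06] norm 0.14 turn deg [-0.   -0.03  0.02]
```

View pics/s32.png

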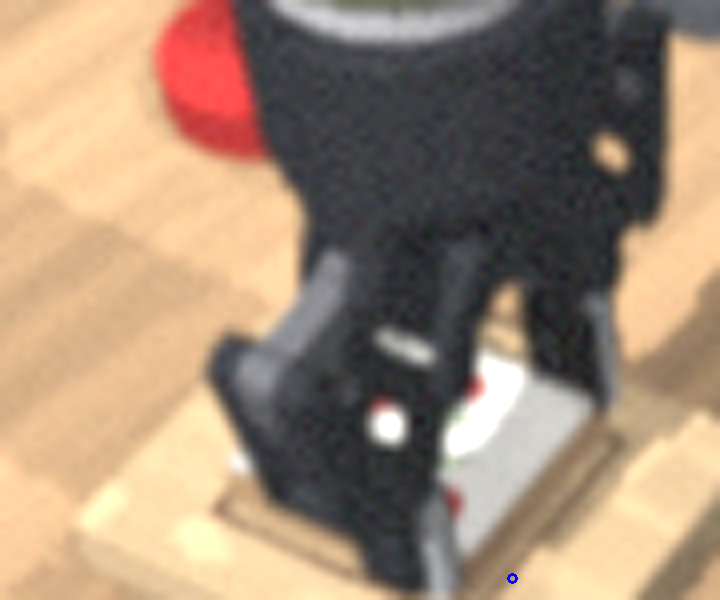

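Call:
step_arm(
  targets=[
    [[0, 0, 0], [-0.1, -0.03, 0.05], 5],
    [[0, 0, 0], [0, 0, 0], 5],
    [[0, 0, 0], [0, 0, 0], 5],
    [[0, 0, 0], [0, 0, 0], 7.5],
    [[0, 0, 0], [0, 0, 0], 7.5],
    [[0, 0, 0], [0, 0, 0], 7.5],
    [[0, 0, 0], [0, 0, 0], 7.5],
    [[0, 0, 0], [0, 0, 0], 7.5],
    [[0, 0, 0], [-1, 0, 0], 7.5],
    [[0, 0, 0], [-3, 0, 0], 7.5],
  ],
)

```text
clock: 43.35
tcp_pos: [0.5569, -0.1698, 0.0282]
orientation: [0.703, -0.052, 0.707, 0.054]
wrist_force: [-0.2, -0.1, -0.4]
finger_gap: 0.0746
```

Call:
step_arm(
  targets=[
    [[0, 0, 0], [-4, 0, 0], 0],
    [[0, 0, 0], [-4, 0, 0], 0],
    [[0, 0, 0], [-1, 3, 0], 0],
    [[0, 0, 0], [0, 4, 0], 0],
    [[0, 0, 0], [0, 4, 0], 0],
    [[0, 0, 0], [0, 4, 0], 0],
    [[0, 0, 0], [0, 4, 0], 0],
    [[0, 0, 0], [0, 4, 0], 0],
    [[0, 0, 0], [0, 4, 0], 0],
    [[0, 0, 0], [0, 4, 0], 0],
  ],
)

```text
clock: 44.35
tcp_pos: [0.5128, 0.1372, 0.121]
orientation: [0.705, -0.053, 0.705, 0.053]
wrist_force: [0.9, -0.4, 0.3]
finger_gap: -0.0001
```

```bash
python3 look.py s33 180 190 120 100 6;  python3 -c "
from plan import *
im=np.asarray(read_camera('top'))[:,:,::-1]
cv2.imwrite('pics/t10.png',cv2.resize(im[180:280,280:440],None,fx=5,fy=5,interpolation=cv2.INTER_CUBIC))
plan([(tp('B',-.027,0,.05),desired(TY))])
"
```

```text
t 44.4 tcp [0.5114 0.1424 0.121 ] F [-1.3  4.4  0.4] gap 0.0001 x [-0.     0.004 -1.   ] y [-0.154  0.988  0.004]
shift cm [ 4.11 12.99  1.82] norm 13.74 turn deg [17.44  0.   -0.06]
```

View pics/s33.png

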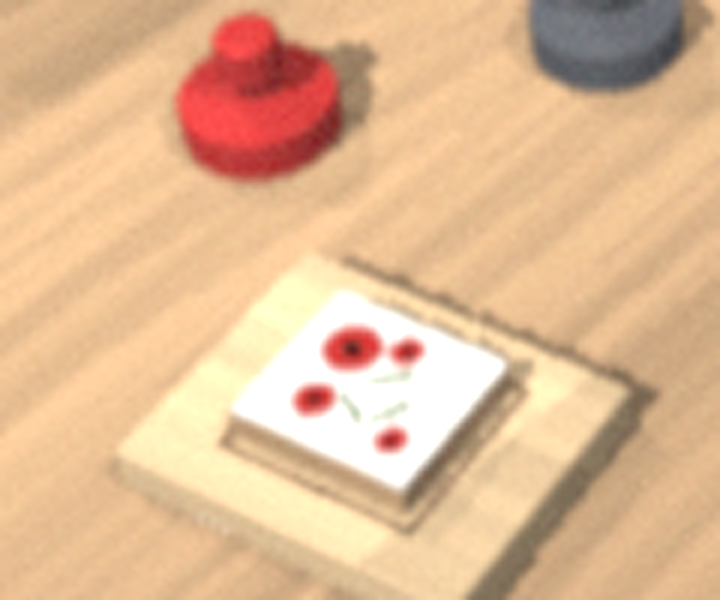

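View pics/t10.png

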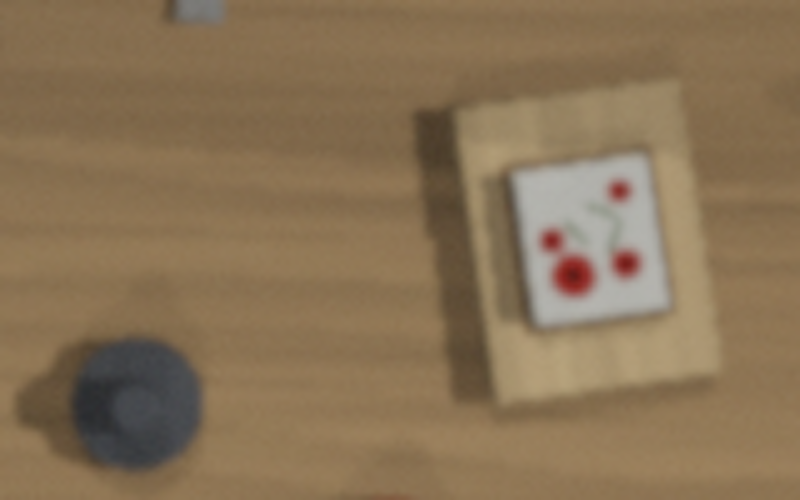

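Two tiles are now stacked neatly: the top view shows the upper tile at (510–670, 150–325), inside the outline. Tile B is next.

Call:
step_arm(
  targets=[
    [[0, 0, 0], [0, 3.1, 0.4], 0],
    [[0, 0, 0], [1, 3.1, 0.4], 0],
    [[0, 0, 0], [1, 3.1, 0.4], 0],
    [[0, 0, 0], [1, 3.1, 0.4], 0],
    [[5.8, 0, 0], [0, 0, 0], 0],
    [[5.8, 0, 0], [0, 0, 0], 0],
    [[5.8, 0, 0], [0, 0, 0], 0],
    [[0, 0, 0], [0, 0, 0], 0],
    [[0, 0, 0], [0, 0, 0], 0],
    [[0, 0, 0], [0, 0, 0], 0],
  ],
)

```text
clock: 45.45
tcp_pos: [0.5106, 0.2602, 0.0902]
orientation: [0.705, 0.054, 0.705, -0.054]
wrist_force: [0.5, -0.5, -0.3]
finger_gap: -0.0001
```

```bash
python3 -c "
from plan import *
st(); plan([(tp('B',-.027,0,-.030),desired(TY))])"
```

```text
t 45.45 tcp [0.5106 0.2602 0.0902] F [ 0.5 -0.5 -0.3] gap -0.0001 x [-0. -0. -1.] y [ 0.152  0.988 -0.   ]
shift cm [ 9.02  1.05 -0.24] norm 9.09 turn deg [-0.24 -0.    0.02]
```

Call:
step_arm(
  targets=[
    [[-0.25, 0, 0], [0, 0, 0], 0],
    [[0, 0, 0], [2, 1.05, -0.24], 0],
    [[0, 0, 0], [4, 0, 0], 0],
    [[0, 0, 0], [3, 0, 0], 0],
    [[0, 0, 0], [0, 0, 0], 0],
    [[0, 0, 0], [0.3, 0, 0], 0],
    [[0, 0, 0], [0.3, 0, 0], 0],
    [[0, 0, 0], [0.3, 0, 0], 0],
    [[0, 0, 0], [0.3, 0, 0], 0],
    [[0, 0, 0], [0.15, 0, 0], 0],
  ],
)

```text
clock: 46.45
tcp_pos: [0.5106, 0.2717, -0.0117]
orientation: [0.706, 0.053, 0.704, -0.052]
wrist_force: [-4.1, -1.2, 17.7]
finger_gap: 0.0001
```

```bash
python3 look.py s34
```

```text
t 46.5 tcp [ 0.5106  0.2717 -0.0116] F [-2.3 -1.7 10.7] gap -0.0002 x [ 0.002  0.001 -1.   ] y [0.149 0.989 0.001]
```

View pics/s34.png

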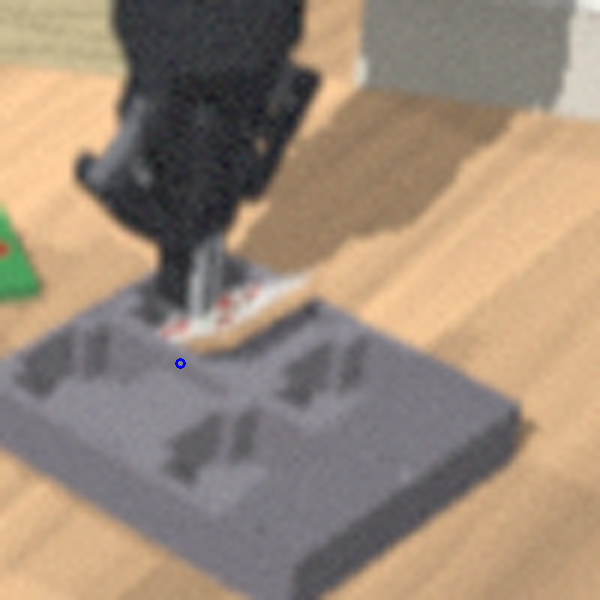

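Call:
step_arm(
  targets=[
    [[0, 0, 0], [-2, 0, 0], 0],
    [[0, 0, 0], [-4, 0, 0], 0],
    [[0, 0, 0], [-3, 0, 0], 7],
    [[0, 0, 0], [0, 0, 1.5], 7],
    [[0, 0, 0], [0, 0, 2.5], 7],
    [[0, -7, 0], [0, 0, 0], 7],
    [[0, -7, 0], [0, 0, 0], 7],
    [[0, -7, 0], [0, 0, 0], 7],
    [[0, -7, 0], [0, 0, 0], 7],
    [[0, -7, 0], [0, 0, 0], 7],
  ],
)

```text
clock: 47.5
tcp_pos: [0.5494, 0.2657, 0.0783]
orientation: [0.886, 0.035, 0.458, -0.066]
wrist_force: [-1.2, 0.6, -1.0]
finger_gap: 0.0697
```

Call:
step_arm(
  targets=[
    [[0, 0, 0], [0, 0, 0], 7],
    [[0, 0, 0], [0, 0, 0], 7],
    [[0, 0, 0], [0, 0, 0], 7],
    [[0, 0, 0], [0, 0, 0], 7],
    [[0, 0, 0], [0, 0, 0], 7],
    [[0, 0, 0], [0, 0, 0], 7],
    [[0, 0, 0], [0, 0, 0], 7],
    [[0, 0, 0], [0, 0, 0], 7],
    [[0, 0, 0], [0, 0, 0], 7],
    [[0, 0, 0], [0, 0, 0], 7],
  ],
)

```text
clock: 48.5
tcp_pos: [0.549, 0.2654, 0.0764]
orientation: [0.884, 0.034, 0.461, -0.066]
wrist_force: [-0.2, -0.3, -0.1]
finger_gap: 0.0704
```

```bash
python3 look.py s35;python3 -c "
from plan import *
plan([(grasp('B',e=.009,up=-.001),desired(TY,35))])"
```

```text
t 48.55 tcp [0.549  0.2654 0.0764] F [-0.5 -0.  -1.1] gap 0.0696 x [ 0.567 -0.086 -0.819] y [ 0.149  0.989 -0.   ]
shift cm [ 7.18 -0.03 -1.94] norm 7.44 turn deg [-0.03 -0.03  0.05]
```

View pics/s35.png

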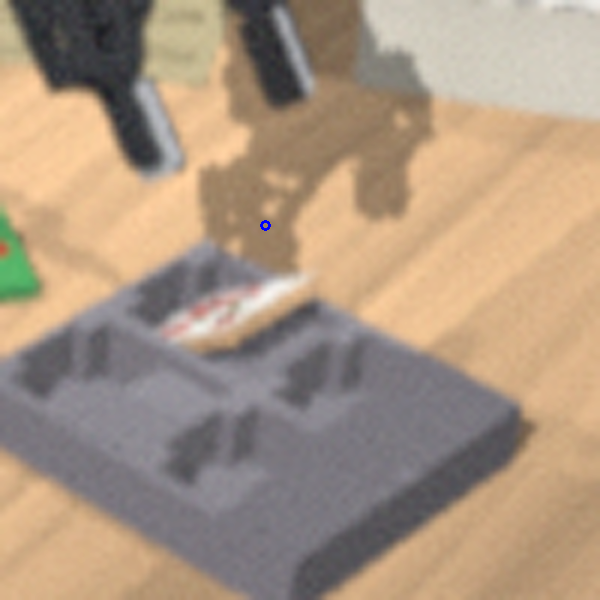

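Call:
step_arm(
  targets=[
    [[0, 0, 0], [1, 0, -0.7], 7],
    [[0, 0, 0], [1.3, 0, -0.62], 7],
    [[0, 0, 0], [1.3, 0, -0.62], 7],
    [[0, 0, 0], [1, 0, 0], 7],
    [[0, 0, 0], [1, 0, 0], 7],
    [[0, 0, 0], [0.8, 0, 0], 7],
    [[0, 0, 0], [0.5, 0, 0], 7],
    [[0, 0, 0], [0.28, 0, 0], 7],
    [[0, 0, 0], [0, 0, 0], 7],
    [[0, 0, 0], [0, 0, 0], 7],
  ],
)

```text
clock: 49.55
tcp_pos: [0.5742, 0.2617, 0.0067]
orientation: [0.884, 0.034, 0.461, -0.066]
wrist_force: [-0.1, -0.7, -0.1]
finger_gap: 0.0701
```

```bash
python3 look.py s36 330 95 75 60 10;python3 -c "
from plan import *
plan([(grasp('B',e=.009,up=-.001),desired(TY,35))])"
```

```text
t 49.6 tcp [0.5741 0.2617 0.0068] F [-0.3 -0.2  0.4] gap 0.0701 x [ 0.567 -0.085 -0.819] y [ 0.149  0.989 -0.   ]
shift cm [ 0.03 -0.05 -0.03] norm 0.06 turn deg [-0.03 -0.01  0.03]
```

View pics/s36.png

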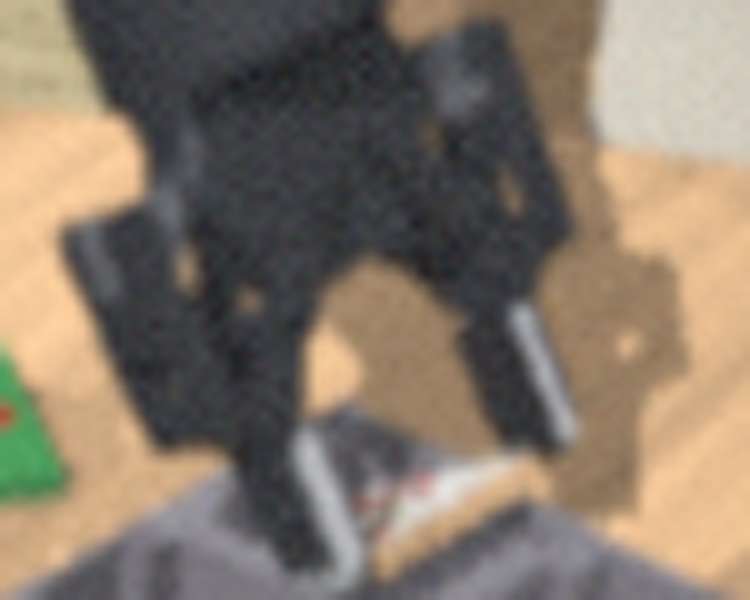

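Call:
step_arm(
  targets=[
    [[0, 0, 0], [0.15, 0, 0], 7],
    [[0, 0, 0], [0, 0, 0], 5],
    [[0, 0, 0], [0, 0, 0], 5],
    [[0, 0, 0], [0, 0, 0], 5],
    [[0, 0, 0], [0, 0, 0], 5],
    [[0, 0, 0], [0, 0, 0], 5],
    [[0, 0, 0], [-0.05, 0, 0.4], 5],
    [[0, 0, 0], [-0.2, 0, 0.45], 5],
    [[0, 0, 0], [-0.3, 0, 0.45], 5],
    [[0, 0, 0], [-0.4, 0, 0.5], 5],
  ],
)

```text
clock: 50.6
tcp_pos: [0.5844, 0.2601, 0.0237]
orientation: [0.884, 0.034, 0.461, -0.066]
wrist_force: [-0.3, 0.1, 0.2]
finger_gap: 0.0568
```

Call:
step_arm(
  targets=[
    [[0, 0, 0], [-0.8, 0, 0.57], 5],
    [[0, 0, 0], [-1.6, 0, 1.14], 5],
    [[0, 0, 0], [-1.6, 0, 1.14], 5],
    [[0, 0, 0], [-1.6, 0, 1.14], 5],
    [[0, 0, 0], [-1.6, 0, 1.14], 5],
    [[0, 7, 0], [0, 0, 0], 5],
    [[0, 7, 0], [0, 0, 0], 5],
    [[0, 7, 0], [0, 0, 0], 5],
    [[0, 7, 0], [0, 0, 0], 5],
    [[0, 7, 0], [0, 0, 0], 5],
  ],
)

```text
clock: 51.6
tcp_pos: [0.5856, 0.2604, 0.1145]
orientation: [0.705, 0.053, 0.706, -0.052]
wrist_force: [1.3, 0.8, -1.2]
finger_gap: 0.0566
```

```bash
python3 look.py s37 310 50 120 100 6;python3 -c "
from plan import *
plan([(bp(.0235,0,.1),desired(BY))])"
```

```text
t 51.65 tcp [0.5881 0.2587 0.1114] F [ 6.1 -0.2 -0.7] gap 0.0566 x [-0.01  0.   -1.  ] y [ 0.152  0.988 -0.001]
shift cm [ -0.65 -42.92   3.66] norm 43.08 turn deg [-17.33  -0.56  -0.02]
```

View pics/s37.png

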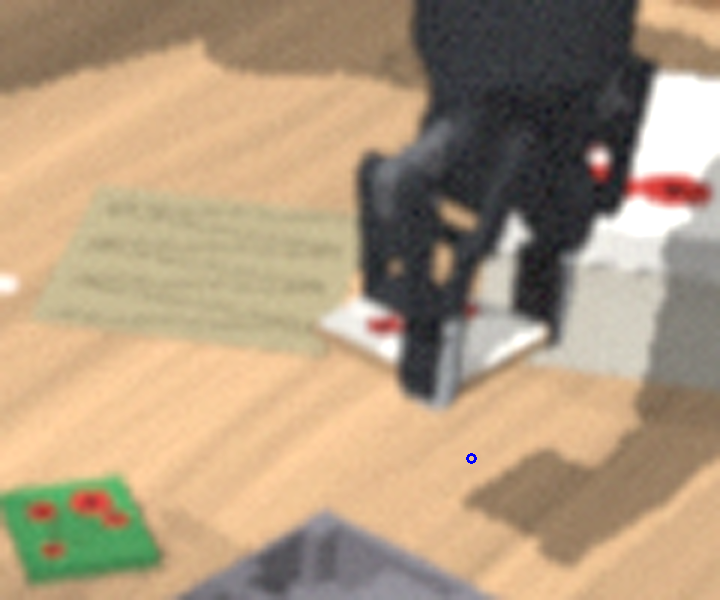

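Call:
step_arm(
  targets=[
    [[0, 0, 0], [-0.5, -4.0, 0.3], 5],
    [[0, 0, 0], [-0.2, -4.3, 0.4], 5],
    [[0, 0, 0], [0, -4.3, 0.4], 5],
    [[0, 0, 0], [0, -4.3, 0.4], 5],
    [[0, 0, 0], [0, -4.3, 0.4], 5],
    [[0, 0, 0], [0, -4.3, 0.4], 5],
    [[0, 0, 0], [0, -4.3, 0.4], 5],
    [[0, 0, 0], [0, -4.3, 0.4], 5],
    [[0, 0, 0], [0, -4.3, 0.4], 5],
    [[0, 0, 0], [0, -4.3, 0.4], 5],
  ],
)

```text
clock: 52.65
tcp_pos: [0.5596, -0.1698, 0.1198]
orientation: [0.706, 0.052, 0.705, -0.053]
wrist_force: [1.3, 0.2, -1.1]
finger_gap: 0.0567
```

Call:
step_arm(
  targets=[
    [[-5.75, 0, 0], [0, 0, 0], 5],
    [[-5.75, 0, 0], [0, 0, 0], 5],
    [[-5.75, 0, 0], [0, 0, 0], 5],
    [[0, 0, 0], [0, 0, 0], 5],
    [[0, 0, 0], [0, 0, 0], 5],
    [[0, 0, 0], [0, 0, 0], 5],
    [[0, 0, 0], [0, 0, 0], 5],
    [[0, 0, 0], [0, 0, 0], 5],
    [[0, 0, 0], [0, 0, 0], 5],
    [[0, 0, 0], [0, 0, 0], 5],
  ],
)

```text
clock: 53.65
tcp_pos: [0.56, -0.168, 0.1189]
orientation: [0.705, -0.054, 0.705, 0.053]
wrist_force: [0.6, 0.4, -0.1]
finger_gap: 0.0569
```

```bash
python3 look.py s38 180 170 120 100 6;  python3 -c "
from plan import *
plan([(bp(.0235,0,.0),desired(BY))])
snap('top','t11',(350,150,120,110),6)"
```

```text
t 53.7 tcp [ 0.56   -0.168   0.1189] F [-0.6  0.3  0.2] gap 0.0569 x [-0.001 -0.    -1.   ] y [-0.151  0.989 -0.   ]
shift cm [10.09 -0.29 -0.11] norm 10.09 turn deg [ 0.09 -0.03  0.01]
```

View pics/s38.png

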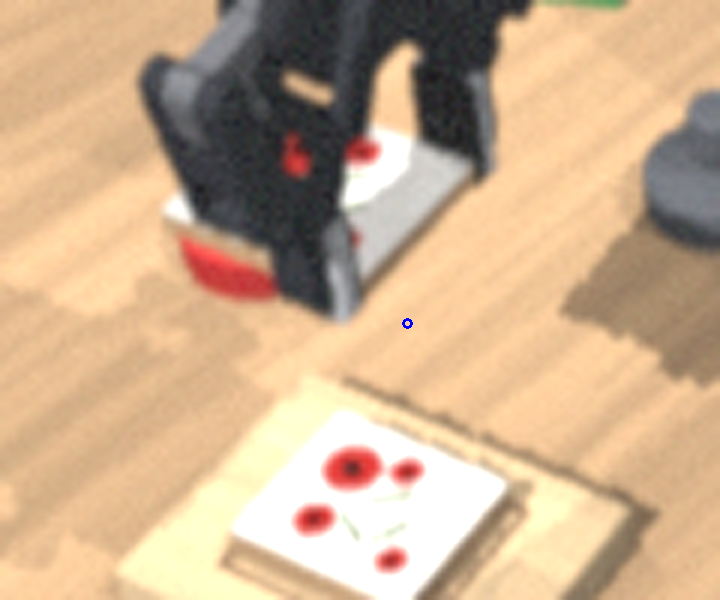

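View pics/t11.png

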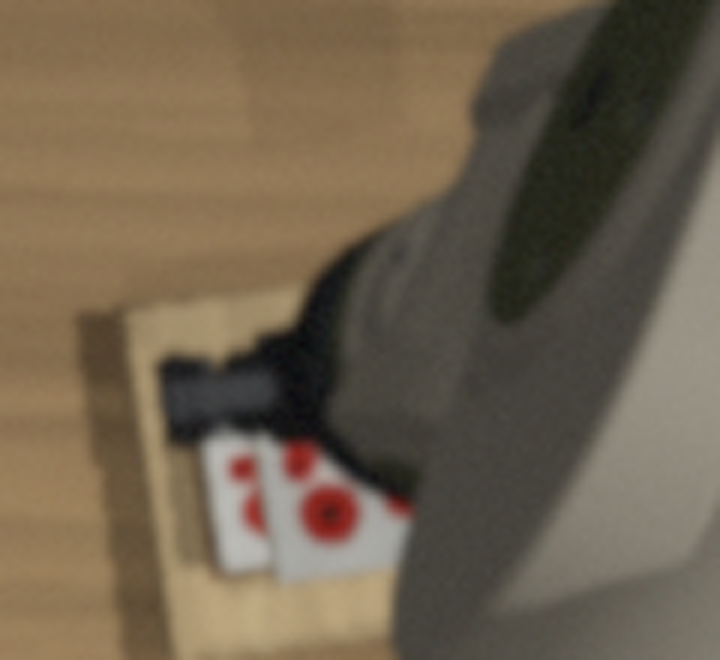

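Call:
step_arm(
  targets=[
    [[0, 0, 0], [2, -0.29, -0.11], 5],
    [[0, 0, 0], [3, 0, 0], 5],
    [[0, 0, 0], [3, 0, 0], 5],
    [[0, 0, 0], [2, 0, 0], 5],
    [[0, 0, 0], [1.2, 0, 0], 5],
    [[0, 0, 0], [0.6, 0, 0], 5],
    [[0, 0, 0], [0, 0, 0], 5],
    [[0, 0, 0], [0, 0, 0], 5],
    [[0, 0, 0], [0, 0, 0], 5],
    [[0, 0, 0], [0, 0, 0], 5],
  ],
)

```text
clock: 54.75
tcp_pos: [0.56, -0.1714, 0.002]
orientation: [0.705, -0.054, 0.705, 0.053]
wrist_force: [-0.2, -0.3, -0.0]
finger_gap: 0.0568
```

```bash
python3 -c "
from plan import *
st();plan([(bp(.0237,0,-.018-.003),desired(BY))])"
```

```text
t 54.75 tcp [ 0.56   -0.1714  0.002 ] F [-0.2 -0.3 -0. ] gap 0.0568 x [ 0.001 -0.001 -1.   ] y [-0.151  0.988 -0.001]
shift cm [ 0.5   0.05 -0.05] norm 0.50 turn deg [0.1  0.06 0.07]
```

Call:
step_arm(
  targets=[
    [[0, 0, 0], [0.15, 0.04, -0.04], 5],
    [[0, 0, 0], [0.15, 0, 0], 5],
    [[0, 0, 0], [0.1, 0, 0], 5],
    [[0, 0, 0], [0.1, 0, 0], 5],
    [[0, 0, 0], [0, 0, 0], 5],
    [[0, 0, 0], [0, 0, 0], 5],
    [[0, 0, 0], [0, 0, 0], 5],
    [[0, 0, 0], [0, 0, 0], 5],
    [[0, 0, 0], [0, 0, 0], 5],
    [[0, 0, 0], [0, 0, 0], 5],
  ],
)

```text
clock: 55.75
tcp_pos: [0.5587, -0.1707, -0.0041]
orientation: [0.705, -0.054, 0.705, 0.054]
wrist_force: [-1.4, 0.1, -0.4]
finger_gap: 0.0567
```

```bash
python3 look.py s39 190 200 90 75 8;  python3 -c "
from plan import *
plan([(bp(.0237,0,-.018-.003),desired(BY))])"
```

```text
t 55.8 tcp [ 0.5588 -0.1707 -0.0041] F [ 0.   0.6 -0.2] gap 0.0566 x [-0. -0. -1.] y [-0.151  0.988 -0.   ]
shift cm [-0.11 -0.04  0.06] norm 0.13 turn deg [ 0.1  -0.03  0.01]
```

View pics/s39.png

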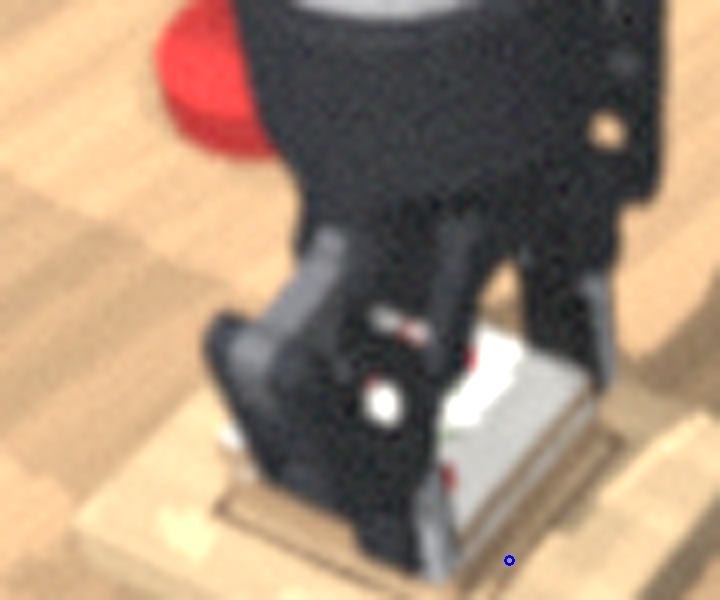

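Call:
step_arm(
  targets=[
    [[0, 0, 0], [0.1, -0.04, 0.04], 5],
    [[0, 0, 0], [0.1, 0, 0], 5],
    [[0, 0, 0], [0, 0, 0], 5],
    [[0, 0, 0], [0, 0, 0], 5],
    [[0, 0, 0], [0, 0, 0], 5],
    [[0, 0, 0], [0, 0, 0], 5],
    [[0, 0, 0], [0, 0, 0], 5],
    [[0, 0, 0], [0, 0, 0], 5],
    [[0, 0, 0], [0, 0, 0], 5],
    [[0, 0, 0], [0, 0, 0], 5],
  ],
)

```text
clock: 56.8
tcp_pos: [0.5595, -0.1711, -0.0055]
orientation: [0.705, -0.054, 0.705, 0.053]
wrist_force: [-1.0, 0.4, 5.3]
finger_gap: 0.0568
```

Light contact at 5 N. I'll back off slightly, release and look.

Call:
step_arm(
  targets=[
    [[0, 0, 0], [-0.1, 0, 0], 5],
    [[0, 0, 0], [0, 0, 0], 5],
    [[0, 0, 0], [0, 0, 0], 5],
    [[0, 0, 0], [0, 0, 0], 7.5],
    [[0, 0, 0], [0, 0, 0], 7.5],
    [[0, 0, 0], [0, 0, 0], 7.5],
    [[0, 0, 0], [0, 0, 0], 7.5],
    [[0, 0, 0], [0, 0, 0], 7.5],
    [[0, 0, 0], [-1, 0, 0], 7.5],
    [[0, 0, 0], [-3, 0, 0], 7.5],
  ],
)

```text
clock: 57.8
tcp_pos: [0.5568, -0.17, 0.033]
orientation: [0.703, -0.053, 0.707, 0.055]
wrist_force: [0.2, 0.5, 0.4]
finger_gap: 0.0752
```

Call:
step_arm(
  targets=[
    [[0, 0, 0], [-4, 0, 0], 5],
    [[0, 0, 0], [-4, 0, 0], 5],
    [[0, 0, 0], [-1, 4, 0], 5],
    [[0, 0, 0], [0, 4, 0], 5],
    [[0, 0, 0], [0, 4, 0], 5],
    [[0, 0, 0], [0, 4, 0], 5],
    [[0, 0, 0], [0, 4, 0], 5],
    [[0, 0, 0], [0, 4, 0], 5],
    [[0, 0, 0], [0, 4, 0], 5],
    [[0, 0, 0], [0, 4, 0], 5],
  ],
)

```text
clock: 58.8
tcp_pos: [0.5107, 0.1469, 0.1259]
orientation: [0.705, -0.054, 0.705, 0.054]
wrist_force: [1.2, 0.5, -0.1]
finger_gap: 0.0502
```

```bash
python3 look.py s40 180 170 160 120 5;  python3 -c "
from plan import *
im=np.asarray(read_camera('top'))[:,:,::-1]
cv2.imwrite('pics/t12.png',cv2.resize(im[180:330,280:440],None,fx=5,fy=4,interpolation=cv2.INTER_CUBIC))
print([(round(d['p'],2),d['extent']) for d in find_in('top','weight_foot')])
print([(round(d['p'],2),d['extent']) for d in find_in('scene','weight_foot')])
"
```

```text
t 58.85 tcp [0.5093 0.152  0.1259] F [-0.8  3.4  0.5] gap 0.0499 x [-0.     0.004 -1.   ] y [-0.156  0.988  0.004]
[(0.79, [288.6, 222.7, 30.4, 30.2]), (0.63, [342.3, 278.3, 30.8, 29.9])]
[(0.91, [283.8, 182.8, 30.6, 32.0]), (0.71, [207.9, 189.3, 29.8, 31.0])]
```

View pics/s40.png

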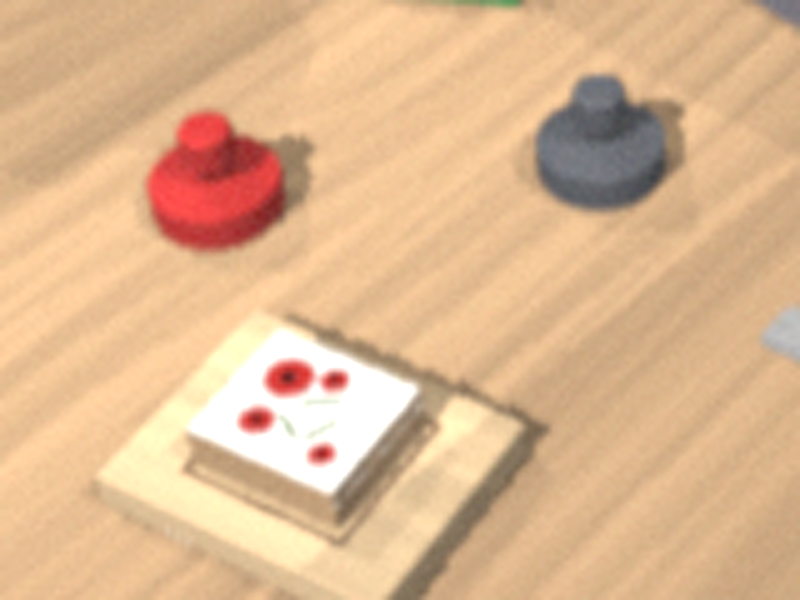

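View pics/t12.png

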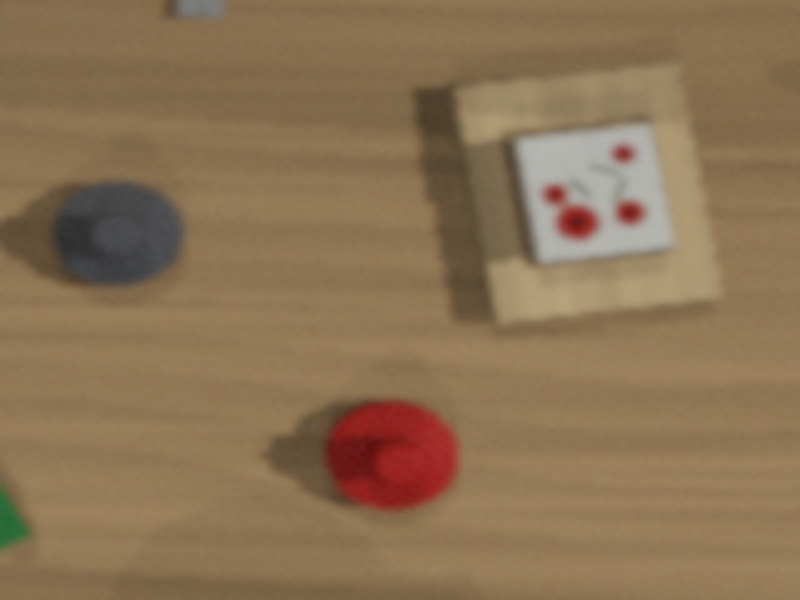

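```bash
python3 -c "
from plan import *
for zz,(u,v) in [(.019,(303.2,237.6)),(.010,(303.8,237.8))]: print(ray('top',u,v,zz))
kn=ray('top',280+120/5-.4,180+236/4-.4,.046); print('knob top',kn)
a=ray('scene',283.8+15.3,182.8+16,.02);print('scene bbox',a)
w=np.array([.4975,.0265,0])
print(proj('scene',[*ray('top',303.4,237.7,.019)[:2],.037]), proj('scene',[*ray('top',303.4,237.7,.019)[:2],.046]))
w=ray('top',303.4,237.7,.019)
plan([((w[0],w[1],.05),desired(BY))])
c=np.array([[514,137],[650,122],[674,247],[537,264]],float)
q=np.array([ray('top',280+u/5-.4,180+v/4-.4,.039)[:2] for u,v in c]); d=q.mean(0)-board[:2]; print('tile3 off mm',d@bex[:2]*1e3,d@bey[:2]*1e3)
"
```

```text
[0.51102244 0.02935954 0.019     ]
[0.51049266 0.0284929  0.01      ]
knob top [0.50929137 0.02711523 0.046     ]
scene bbox [0.51549511 0.02026387 0.02      ]
[299.70145993 189.96530387] [299.56528516 186.78562349]
shift cm [  7.56 -11.57  -1.8 ] norm 13.93 turn deg [0.24 0.01 0.04]
tile3 off mm -0.2514481491520135 1.324817688548959
```

Call:
step_arm(
  targets=[
    [[0, 0, 0], [0, -2.3, -0.4], 5.5],
    [[0, 0, 0], [1, -3.1, -0.5], 5.5],
    [[0, 0, 0], [2, -3.1, -0.5], 5.5],
    [[0, 0, 0], [2, -3.1, -0.4], 5.5],
    [[0, 0, 0], [2.5, 0, 0], 5.5],
    [[0, 0, 0], [0, 0, 0], 5.5],
    [[0, 0, 0], [0, 0, 0], 5.5],
    [[0, 0, 0], [0, 0, 0], 5.5],
    [[0, 0, 0], [0, 0, 0], 5.5],
    [[0, 0, 0], [0, 0, 0], 5.5],
  ],
  force=60,
)

```text
clock: 60.0
tcp_pos: [0.5114, 0.0282, 0.0509]
orientation: [0.706, -0.054, 0.705, 0.054]
wrist_force: [-0.4, 0.6, 0.3]
finger_gap: 0.0553
```

```bash
python3 look.py s41 240 110 120 100 6;python3 -c "
from plan import *
plan([((.5105,.0285,-.0065),desired(BY))])"
```

```text
t 60.05 tcp [0.5112 0.0283 0.0507] F [-0.7 -0.5  0.1] gap 0.0548 x [ 0.001 -0.    -1.   ] y [-0.152  0.988 -0.001]
shift cm [ 5.72  0.04 -0.07] norm 5.72 turn deg [0.15 0.05 0.03]
```

View pics/s41.png

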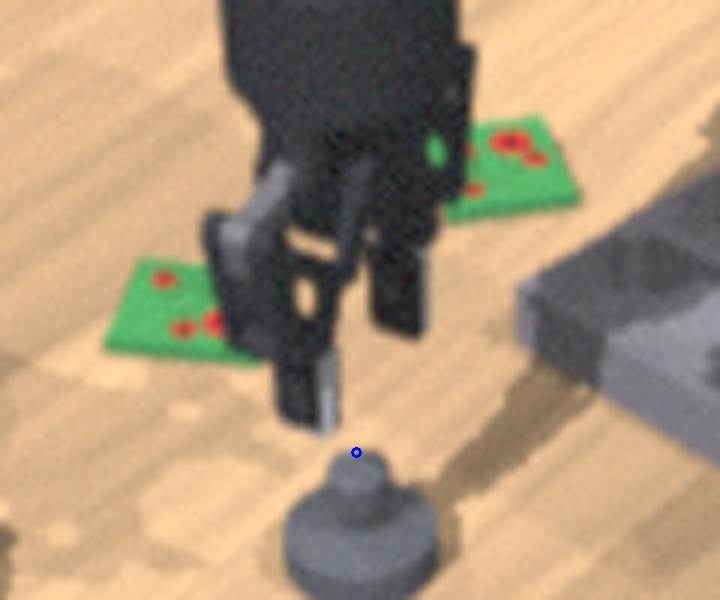

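Call:
step_arm(
  targets=[
    [[0, 0, 0], [1.5, 0.04, -0.07], 5.5],
    [[0, 0, 0], [2, 0, 0], 5.5],
    [[0, 0, 0], [1.4, 0, 0], 5.5],
    [[0, 0, 0], [0.7, 0, 0], 5.5],
    [[0, 0, 0], [0, 0, 0], 5.5],
    [[0, 0, 0], [0, 0, 0], 5.5],
    [[0, 0, 0], [0, 0, 0], 5.5],
    [[0, 0, 0], [0, 0, 0], 5.5],
    [[0, 0, 0], [0, 0, 0], 5.5],
    [[0, 0, 0], [0, 0, 0], 5.5],
  ],
)

```text
clock: 61.05
tcp_pos: [0.51, 0.0281, -0.0058]
orientation: [0.705, -0.054, 0.705, 0.053]
wrist_force: [0.2, -0.4, -0.5]
finger_gap: 0.0548
```

```bash
python3 look.py s42 260 140 90 75 8
```

```text
t 61.1 tcp [ 0.5099  0.0281 -0.0059] F [-0.5 -0.2  0.3] gap 0.0552 x [-0. -0. -1.] y [-0.151  0.989 -0.   ]
```

View pics/s42.png

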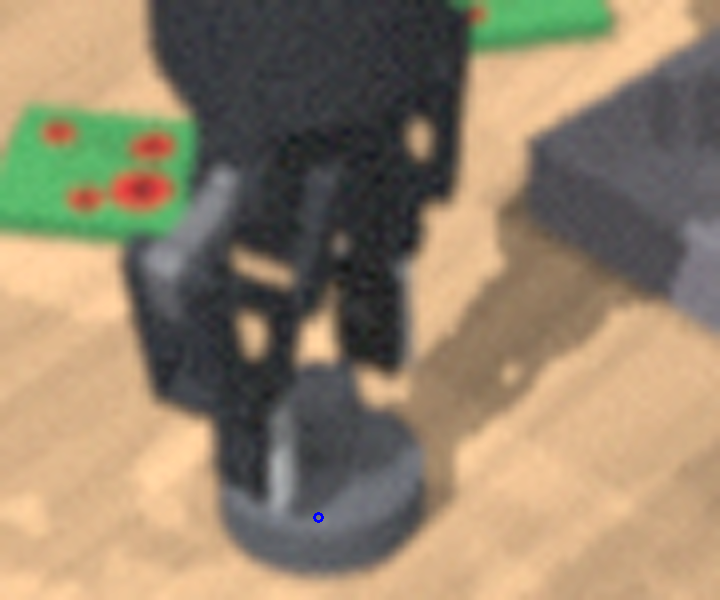

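Knob is between the fingers. I'll close and lift a little.

Call:
step_arm(
  targets=[
    [[0, 0, 0], [0, 0, 0], 1.5],
    [[0, 0, 0], [0, 0, 0], 1.5],
    [[0, 0, 0], [0, 0, 0], 1.5],
    [[0, 0, 0], [0, 0, 0], 1.5],
    [[0, 0, 0], [0, 0, 0], 1.5],
    [[0, 0, 0], [0, 0, 0], 1.5],
    [[0, 0, 0], [0, 0, 0], 1.5],
    [[0, 0, 0], [0, 0, 0], 1.5],
    [[0, 0, 0], [-0.5, 0, 0], 1.5],
    [[0, 0, 0], [-1, 0, 0], 1.5],
  ],
  force=70,
)

```text
clock: 62.1
tcp_pos: [0.508, 0.0282, 0.0078]
orientation: [0.704, -0.054, 0.707, 0.054]
wrist_force: [-0.2, -0.8, -5.6]
finger_gap: 0.0217
```

Call:
step_arm(
  targets=[
    [[0, 0, 0], [-2, 0, 0], 1.5],
    [[0, 0, 0], [-3, 0, 0], 1.5],
    [[0, 0, 0], [-3, 0, 0], 1.5],
    [[0, 0, 0], [-1, 0, 0], 1.5],
    [[0, 0, 0], [0, 0, 0], 1.5],
    [[0, 0, 0], [0, 0, 0], 1.5],
    [[0, 0, 0], [0, 0, 0], 1.5],
    [[0, 0, 0], [0, 0, 0], 1.5],
    [[0, 0, 0], [0, 0, 0], 1.5],
    [[0, 0, 0], [0, 0, 0], 1.5],
  ],
)

```text
clock: 63.1
tcp_pos: [0.5095, 0.0282, 0.0983]
orientation: [0.705, -0.054, 0.706, 0.054]
wrist_force: [-1.0, -1.8, -4.2]
finger_gap: 0.0218
```

```bash
python3 look.py s43 240 90 120 100 6;python3 -c "
from plan import *
plan([(bp(0,0,.09),desired(BY))])"
```

```text
t 63.15 tcp [0.5097 0.0282 0.0985] F [ 0.4  0.4 -5.2] gap 0.0217 x [-0.001 -0.    -1.   ] y [-0.151  0.988 -0.   ]
shift cm [ -0.95 -20.44  -0.47] norm 20.47 turn deg [ 0.1  -0.07  0.  ]
```

View pics/s43.png

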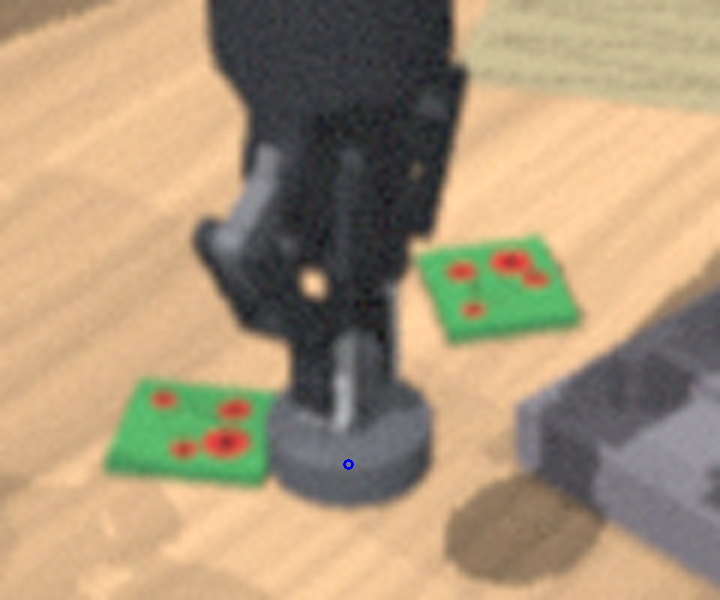

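Call:
step_arm(
  targets=[
    [[0, 0, 0], [0, -1.44, 0], 1.5],
    [[0, 0, 0], [0, -2.8, -0.07], 1.5],
    [[0, 0, 0], [0, -2.8, -0.07], 1.5],
    [[0, 0, 0], [0, -2.8, -0.07], 1.5],
    [[0, 0, 0], [0, -2.8, -0.07], 1.5],
    [[0, 0, 0], [0, -2.8, -0.07], 1.5],
    [[0, 0, 0], [0, -2.6, -0.07], 1.5],
    [[0, 0, 0], [0, -1.6, -0.05], 1.5],
    [[0, 0, 0], [0, -0.8, 0], 1.5],
    [[0, 0, 0], [0, 0, 0], 1.5],
  ],
)

```text
clock: 64.15
tcp_pos: [0.5361, -0.1754, 0.0987]
orientation: [0.705, -0.053, 0.705, 0.053]
wrist_force: [-0.2, -0.3, -4.8]
finger_gap: 0.0218
```

Call:
step_arm(
  targets=[
    [[0, 0, 0], [0.5, 0, 0], 1.5],
    [[0, 0, 0], [1, 0, 0], 1.5],
    [[0, 0, 0], [1.5, 0, 0], 1.5],
    [[0, 0, 0], [1, 0, 0], 1.5],
    [[0, 0, 0], [0.8, 0, 0], 1.5],
    [[0, 0, 0], [0.5, 0, 0], 1.5],
    [[0, 0, 0], [0.2, 0, 0], 1.5],
    [[0, 0, 0], [0, 0, 0], 1.5],
    [[0, 0, 0], [0, 0, 0], 1.5],
    [[0, 0, 0], [0, 0, 0], 1.5],
  ],
)

```text
clock: 65.15
tcp_pos: [0.5365, -0.1749, 0.0445]
orientation: [0.705, -0.054, 0.705, 0.053]
wrist_force: [-0.1, -0.6, -4.9]
finger_gap: 0.0217
```

```bash
python3 look.py s44 190 180 100 90 7;python3 -c "
from plan import *
plan([(bp(0,0,-.018+.0335),desired(BY))])
snap('top','t13',(340,150,120,110),6)"
```

```text
t 65.2 tcp [ 0.5364 -0.1748  0.0444] F [ 0.  -0.4 -4.7] gap 0.0214 x [ 0.    -0.001 -1.   ] y [-0.151  0.989 -0.001]
shift cm [ 1.09  0.03 -0.04] norm 1.09 turn deg [0.09 0.01 0.04]
```

View pics/s44.png

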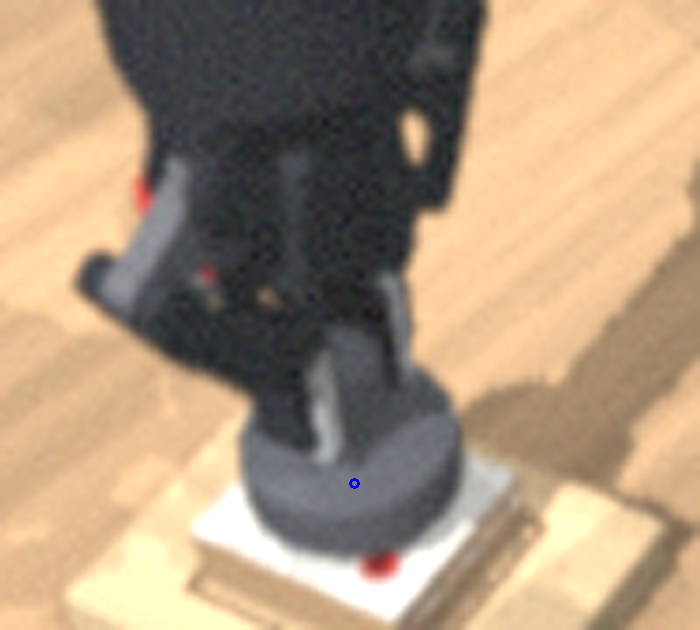

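View pics/t13.png

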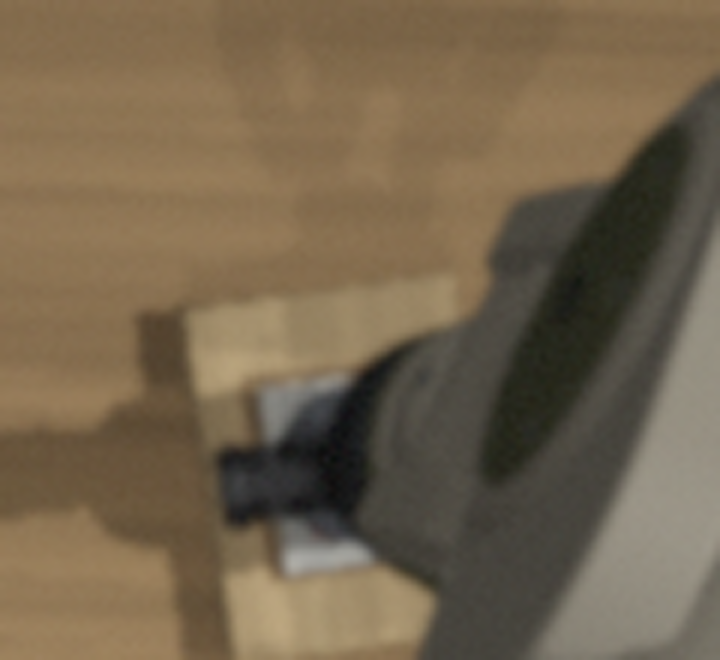

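Call:
step_arm(
  targets=[
    [[0, 0, 0], [0.3, 0, 0], 1.5],
    [[0, 0, 0], [0.3, 0, 0], 1.5],
    [[0, 0, 0], [0.2, 0, 0], 1.5],
    [[0, 0, 0], [0.1, 0, 0], 1.5],
    [[0, 0, 0], [0.1, 0, 0], 1.5],
    [[0, 0, 0], [0.1, 0, 0], 1.5],
    [[0, 0, 0], [0, 0, 0], 1.5],
    [[0, 0, 0], [0, 0, 0], 1.5],
    [[0, 0, 0], [0, 0, 0], 1.5],
    [[0, 0, 0], [0, 0, 0], 1.5],
  ],
)

```text
clock: 66.25
tcp_pos: [0.5361, -0.1747, 0.0333]
orientation: [0.705, -0.054, 0.705, 0.053]
wrist_force: [-2.5, 1.0, 1.2]
finger_gap: 0.0215
```

```bash
python3 look.py s45 190 180 100 90 7
```

```text
t 66.3 tcp [ 0.5362 -0.1746  0.0333] F [-2.   0.7  1.4] gap 0.0215 x [-0. -0. -1.] y [-0.151  0.988 -0.   ]
```

View pics/s45.png

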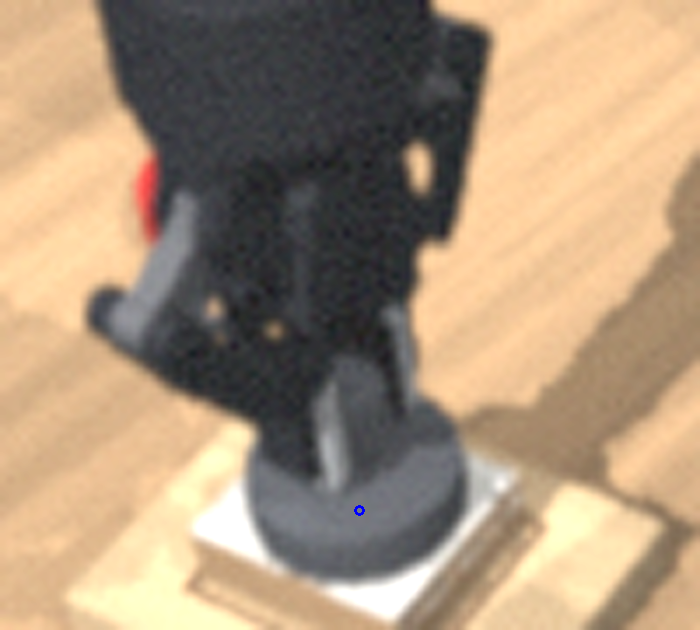

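Force changed from −4.8 to +1.4 N, so the weight is resting on the stack. Releasing.

Call:
step_arm(
  targets=[
    [[0, 0, 0], [0, 0, 0], 2.4],
    [[0, 0, 0], [0, 0, 0], 3],
    [[0, 0, 0], [0, 0, 0], 4],
    [[0, 0, 0], [0, 0, 0], 5.5],
    [[0, 0, 0], [0, 0, 0], 5.5],
    [[0, 0, 0], [0, 0, 0], 5.5],
    [[0, 0, 0], [0, 0, 0], 5.5],
    [[0, 0, 0], [-0.5, 0, 0], 5.5],
    [[0, 0, 0], [-1.5, 0, 0], 5.5],
    [[0, 0, 0], [-3, 0, 0], 5.5],
  ],
)

```text
clock: 67.3
tcp_pos: [0.5343, -0.1737, 0.0816]
orientation: [0.703, -0.053, 0.707, 0.054]
wrist_force: [0.2, -0.0, 0.6]
finger_gap: 0.055
```

Call:
step_arm(
  targets=[
    [[0, 0, 0], [-4, 0, 0], 5.5],
    [[0, 0, 0], [-4, 0, 0], 5.5],
    [[0, 0, 0], [-1, 3, 0], 5.5],
    [[0, 0, 0], [0, 4, 0], 5.5],
    [[0, 0, 0], [0, 4, 0], 5.5],
    [[0, 0, 0], [0, 4, 0], 5.5],
    [[0, 0, 0], [0, 4, 0], 5.5],
    [[0, 0, 0], [0, 4, 0], 5.5],
    [[0, 0, 0], [0, 2, 0], 5.5],
    [[0, 0, 0], [0, 0, 0], 5.5],
  ],
)

```text
clock: 68.3
tcp_pos: [0.4977, 0.075, 0.1734]
orientation: [0.705, -0.055, 0.705, 0.055]
wrist_force: [-0.1, 0.4, 0.3]
finger_gap: 0.0553
```

```bash
python3 look.py s46 190 180 100 90 7;python3 -c "
from plan import *
im=np.asarray(read_camera('top'))[:,:,::-1]
cv2.imwrite('pics/t14.png',cv2.resize(im[180:280,340:440],None,fx=6,fy=6,interpolation=cv2.INTER_CUBIC)); cv2.imwrite('pics/t15.png',im)
d=find_in('top','weight_foot'); print([(x['p'],x['extent']) for x in d])
for x in d:
    l,t,w,h=x['extent']; q=ray('top',l+w/2,t+h/2,.05); e=q[:2]-board[:2]; print(q, e*1e3)"
```

```text
t 68.35 tcp [0.4981 0.0736 0.1733] F [-0.1 -0.5  0.4] gap 0.055 x [ 0.    -0.001 -1.   ] y [-0.154  0.988 -0.001]
[(0.98, [348.4, 279.5, 23.5, 27.7]), (0.75, [383.2, 211.7, 30.8, 29.6])]
[ 0.39831547 -0.09258995  0.05      ] [-137.68453348   82.01005469]
[ 0.53787707 -0.17196853  0.05      ] [1.87707105 2.63146594]
```

View pics/s46.png

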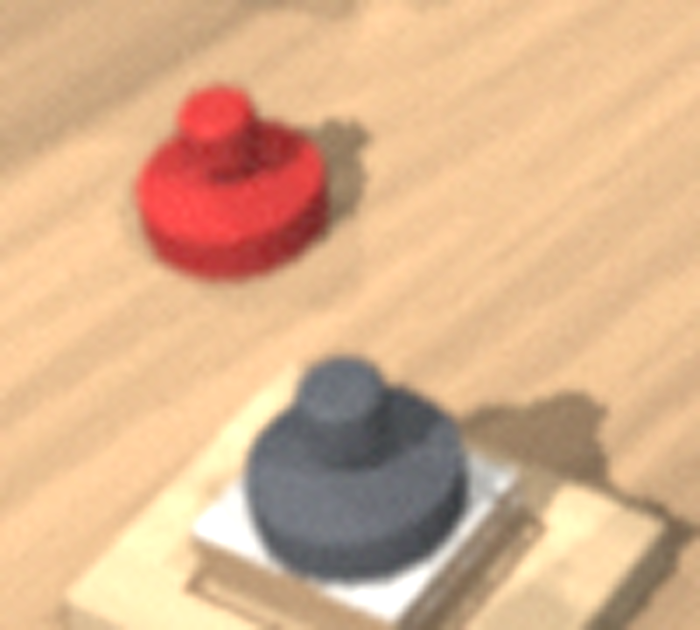

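View pics/t14.png

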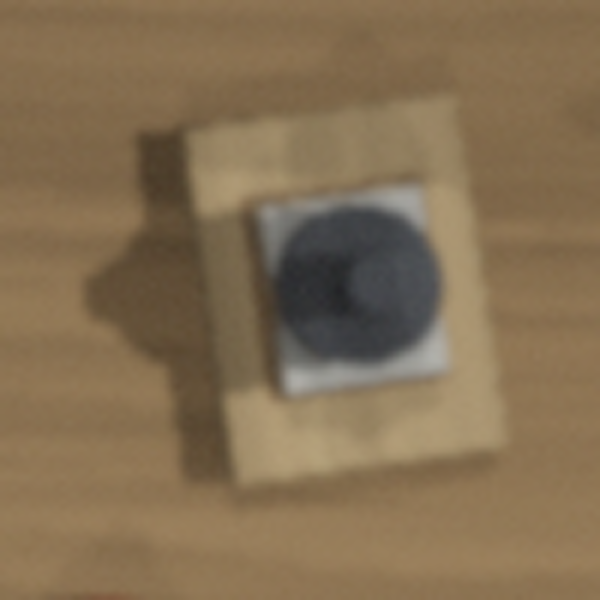

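View pics/t15.png

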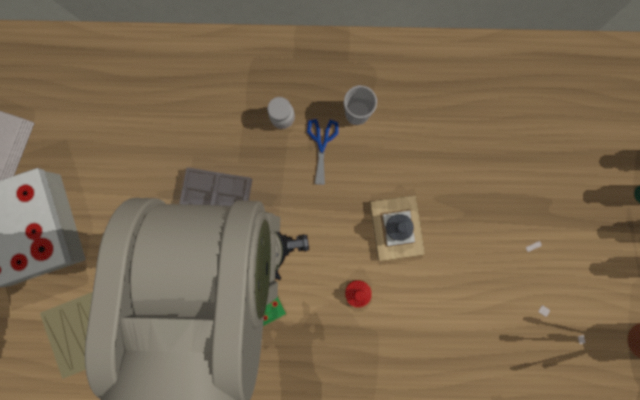

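```bash
python3 -c "
from plan import *
q=ray('top',399.3,227.1,.058); print((q[:2]-board[:2])*1e3)
print(hand_in())"
```

```text
[0.52324956 2.53954724]
the job is handed in; nothing more can be done
None
```

The job is done and handed in at about 68 s of the 208 s allowed; `hand_in` reported no verdict.

- **Tiles:** Three tiles were present and one pocket was empty. I tipped each tile at its notch, gripped it across its width and stacked it on the board, pictures up. By the top camera, the first tile lay 0.4 mm off the board's centre and the third about 1.4 mm off. I checked the second only by eye. The first tile's length was within about 0.2° of the outline's; the other two looked aligned in the pictures.
- **Weight:** It was knocked aside while I was placing the third tile, so I found it again before gripping the knob. It now stands upright on the stack, about 2.6 mm off the board's centre, or about 3.2 mm by the network's box. Both are inside the 10 mm limit.
- **Everything else:** The jar, cup, scissors, red weight and the visible green tile looked unmoved in the last pictures. The other green tile was hidden by the arm. The gripper is clear of everything.

**Checks that disagreed:**
- The shut fingertips sat about 33 mm short of the reported TCP, and about 36 mm short at tile width. I found heights by contact and by picture instead.
- My first move to the tray stopped at the last joint's limit, so I worked with the gripper turned half round after that.

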